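# Make up the rubbing-test caddy and leave the look-alikes

## Robot

A 6-joint arm with a two-finger parallel gripper is mounted at the origin on a cart in front of the work surface, level with it; the furniture and walls round the work are solid. World frame = base frame: x ahead of the robot, y to its left, z up, the work surface at z = 0. Lengths are in m, angles in rad, forces in N, time in s.
With the tool pointing down it reaches from about 0.375 to 0.9 m from the base axis. Payload 3.1 kg.
Tool frame: the origin (TCP) lies midway between the tips of the shut fingers; the grasp point (between the pads) lies 19 mm behind it; x points along the fingers, z is the direction in which the jaws open and shut, and the axes are right-handed (so a half turn about x gives the same grasp; the last joint's range is limited). The gripper opens to 87 mm and grips with 3 to 60 N. Pads are 19 mm wide; open, the fingers measure 117 mm over their backs; the gripper's body (75 mm by 190 mm) begins 51 mm behind the grasp point.
Start: joints at [-1.359, 0.527, 1.433, -0, 1.181, -0.178], TCP at [0.238, -0.578, 0.189] pointing down, gripper open.
Joint ranges: [-3.08, 3.08], [-0.75, 2.2], [0.22, 2.44], [-1.43, 4.57], [0, 2.65], [-2.85, 2.85]. Speed limits (rad/s): [2.79, 2.79, 3.14, 3.14, 3.14, 3.14].

## Interface

Orientations are given as a unit quaternion [x, y, z, w].
In Python, from rig import robot, optics, workorder gives the robot as it stands.
- The arm moves only by the tool arm_command, never from a script. Its argument "plan" is a list of rows, each a list of 7 numbers: the shift along the tool's x, y, z in cm, then the turn, a rotation vector about the tool's x, y, z in rad, then the finger opening in cm, from 0 to 8.7. In form: [[x, y, z, ax, ay, az, gripper], ...]. A call has 1 to 12 rows; each row shifts and turns the pose as measured when the row begins, along the tool's axes as they then stand; what a row does not reach is not made up. A row lasts 1/8 s, in which the tool goes at most 62.5 mm and 10.7 degrees, less where a joint would pass 70% of its speed; a pose out of reach is approached as far as the arm can. A call with a gripper value outside its range is refused whole. The fingers move at their own pace and stop on an object; "grip_force" is the grip in N (left out, the last holds). Time passes only in rows, so rows that do not move let the fingers close. It gives the time, the measured TCP pose, the force and the opening at its end, in the units of the state.
- robot.get_obs(): the state, without advancing time (a new reading comes with each control period).
- optics.camera(name): name is "scene" or "top" or "wrist"; returns (picture, depth): 384x512x3 uint8, blue, green, red; 384x512 float32, m along the optical axis (not along the pixel's ray), 0 where there is no reading.
- optics.camera_info(name): a dict with "mtx" (3x3 intrinsics, pixels), "position" and "rotation" of the camera in the world; the wrist camera has in their place "tool_from_camera" (4x4, takes a point from camera to tool coordinates, whose origin is the TCP and whose axes are the tool frame's). Camera axes: x right, y down, z forward; pixel columns grow to the right and rows downward; lengths in m; the calibration is good to about 2 mm. The wrist camera is an equidistant fisheye: a pixel r from the principal point sees the ray r / f radians off the axis. A picture is of the moment at which its call begins: read the wrist's pose just before it. camera_info takes no time and is no camera call.
- workorder.hand_in(): hands the job in, once; it reports no verdict.
The state is a dict: "time": time; "q": joint angles; "joint_velocities": joint speeds; "joint_torque": joint torques, N m; "position": TCP position; "tool_rot": TCP orientation; "ft_force": force on the tool from outside, world axes, zero at the start; "moment": the same for the moment, N m; "grip_width": finger opening in m.
Only numpy, scipy, OpenCV 4.12 (cv2) and the standard library are available. Lean on these libraries where they do the work, as an engineer would, in place of code of your own. Each camera call takes 0.05 s, during which the arm holds its last target. There are 200 camera calls.

## Task

Make up the caddy for the next rubbing test: lay the two round abrading rubbers in the twin rest, one in each lane, the chuck on its cradle between the four steel pins, and the square rubber in the bay between the corner guides, each lying flat and centred in its place, lengthwise across the caddy. The thin white rubber stick, the measuring probe and the cork sanding block belong to other tests: leave them where they lie.

Things in the scene. Friction and masses are not known exactly. Their poses are not given: they have to be found in the camera images.
- rubber_rod_a: Round abrading rubber, a plain pinkish rod, 12 mm diameter, 58 mm long, 12 g, lying on the table. Origin: centre of its underside; its y axis runs along its length, x across, z up as it lies. Loose; pinch it across the diameter. Goes into either lane of rod_rest, either way round.
- rubber_rod_b: The other round abrading rubber, a plain grey rod, 12 mm diameter, 54 mm long, 12 g. Origin: centre of its underside; its y axis runs along its length, x across, z up as it lies. Loose; goes into the lane of rod_rest that the other rod does not take, either way round.
- chuck: Red chuck for the round rubbers: a barrel 14 mm in diameter with a slimmer nose, 58 mm long, 20 g; it does not roll. Origin: centre of its underside; its y axis runs along its length, x across, z up as it lies. Loose; pinch the barrel across. Goes on pin_cradle, nose either way.
- square_rubber: Square rubber in a paper sleeve, a brick 25 x 52 x 18 mm (x, y, z), 30 g. Origin: centre of its underside; its y axis runs along its length, x across, z up as it lies. Loose; pinch its long sides (25 mm). Goes into corner_bay, either way round.
- rod_rest: Twin rest: grey insert in the aluminium caddy (82 x 236 mm, rim 9 mm high; 3 inserts, 76 x 76 mm, 77 mm apart, any order). Fixed. Origin: centre of underside, z up, y along the caddy, flat face 7.5 mm above origin. Two lanes along x at y = +-19 mm, 29 mm wide between teeth 7 mm high that stand at x = +-(20 to 32) mm, y = 0 and +-36; the middle 40 mm of length is open for fingers.
- pin_cradle: Chuck's cradle: grey insert in the aluminium caddy (82 x 236 mm, rim 9 mm high; 3 inserts, 76 x 76 mm, 77 mm apart, any order). Fixed. Origin: centre of underside, z up, y along the caddy, flat face 7.5 mm above origin. The chuck lies along x, centred, between four steel pins, 6 mm diameter, 16 mm high, at x = +-24, y = +-18 mm.
- corner_bay: Square rubber's bay: grey insert in the aluminium caddy (82 x 236 mm, rim 9 mm high; 3 inserts, 76 x 76 mm, 77 mm apart, any order). Fixed. Origin: centre of underside, z up, y along the caddy, flat face 7.5 mm above origin. The rubber lies along x, centred, in a space of 68 (x) by 42 mm (y) between four L-shaped corner guides 6 mm high, open at mid-side for fingers.
- rubber_stick: Thin white rubber stick, 8 x 82 x 8 mm, loose on the table. Origin: centre of its underside; its y axis runs along its length, x across, z up as it lies. A look-alike of the round rubbers: do not disturb it.
- probe: Grey measuring probe with a tapering end, 16 x 90 x 16 mm, loose on the table. Origin: centre of its underside; its y axis runs along its length, x across, z up as it lies. A look-alike of the chuck: do not disturb it.
- cork_block: Cork sanding block wrapped in brown abrasive paper, 48 x 85 x 25 mm, loose on the table. Origin: centre of its underside; its y axis runs along its length, x across, z up as it lies. A look-alike of the square rubber: do not disturb it.

How it is judged:
At the end, for the whole second after the job is handed in: Both round rubbers lie in the twin rest, one a lane (within 9 mm of its centre line), chuck and square rubber on their inserts within 11 mm of centre; all within 11 mm lengthwise, in line to 0.3 rad, flat on the face, at rest; the three look-alikes within 15 mm of where they were (((x of rubber_rod_a in the frame of rod_rest between -0.011 and 0.011 m and y of rubber_rod_a in the frame of rod_rest between 0.01 and 0.028 m and z of rubber_rod_a in the frame of rod_rest between 0.005 and 0.016 m and angle between the y axis of each of rubber_rod_a, rubber_rod_b and the x axis of rod_rest, either way round below 0.3 rad and angle between rubber_rod_a's own y axis and vertical between 1.49 and 1.65 rad and x of rubber_rod_b in the frame of rod_rest between -0.011 and 0.011 m and y of rubber_rod_b in the frame of rod_rest between -0.028 and -0.01 m and z of rubber_rod_b in the frame of rod_rest between 0.005 and 0.016 m and angle between rubber_rod_b's own y axis and vertical between 1.49 and 1.65 rad) or (x of rubber_rod_a in the frame of rod_rest between -0.011 and 0.011 m and y of rubber_rod_a in the frame of rod_rest between -0.028 and -0.01 m and z of rubber_rod_a in the frame of rod_rest between 0.005 and 0.016 m and angle between the y axis of each of rubber_rod_a, rubber_rod_b and the x axis of rod_rest, either way round below 0.3 rad and angle between rubber_rod_a's own y axis and vertical between 1.49 and 1.65 rad and x of rubber_rod_b in the frame of rod_rest between -0.011 and 0.011 m and y of rubber_rod_b in the frame of rod_rest between 0.01 and 0.028 m and z of rubber_rod_b in the frame of rod_rest between 0.005 and 0.016 m and angle between rubber_rod_b's own y axis and vertical between 1.49 and 1.65 rad)) and x of chuck in the frame of pin_cradle between -0.011 and 0.011 m and y of chuck in the frame of pin_cradle between -0.011 and 0.011 m and z of chuck in the frame of pin_cradle between 0.005 and 0.016 m and angle between the y axis of chuck and the x axis of pin_cradle, either way round below 0.3 rad and angle between chuck's own y axis and vertical between 1.49 and 1.65 rad and x of square_rubber in the frame of corner_bay between -0.011 and 0.011 m and y of square_rubber in the frame of corner_bay between -0.011 and 0.011 m and z of square_rubber in the frame of corner_bay between 0.005 and 0.016 m and angle between the y axis of square_rubber and the x axis of corner_bay, either way round below 0.3 rad and angle between square_rubber's own y axis and vertical between 1.49 and 1.65 rad and linear speed of each of rubber_rod_a, rubber_rod_b, chuck, square_rubber below 0.02 m/s and distance of each of rubber_stick, probe, cork_block from where it was at the start of the episode below 0.015 m); the robot touches nothing.
It fails at once if a look-alike (white stick, probe or cork block) is moved by more than 25 mm (distance of any of rubber_stick, probe, cork_block from where it was at the start of the episode above 0.025 m).
It also fails if it takes over 88 s, if anything falls off the work surface, if the arm or the gripper's body presses on something with over 40 N, if the wrist force passes 120 N, or if a joint passes its speed limit or range.

## Working session

There is one attempt and no reset: what is moved stays moved. The work goes in short steps, Python scripts to look and compute and a tool call to move; the robot and the scene stay as the last step left them, time stands still between calls to the robot, and variables do not carry over. Pictures are saved under pics/ and viewed, about 12 in all and at most 16, crops included, and the job is handed in when it is done.

Besides the shell and the picture viewer there is one more tool, called as name(argument=value, ...) on one line, values as JSON. arm_command: Moves the arm, as the interface text tells. Its arguments: {"type":"object","properties":{"plan":{"type":"array"},"grip_force":{"type":"number"}},"required":["plan"]}

```bash
mkdir -p pics; ls; python3 - <<'E'
from rig import robot, optics
import cv2,numpy as np
np.set_printoptions(precision=4,suppress=True)
print(robot.get_obs())
for n in("scene","top","wrist"):
    print(n,optics.camera_info(n))
for n in("top","scene"):
    p,d=optics.camera(n); cv2.imwrite(f"pics/{n}0.png",p); np.save(f"pics/{n}0.npy",d)
p=cv2.imread("pics/top0.png"); cv2.imwrite("pics/top0v.png",cv2.resize(p,(800,600),interpolation=cv2.INTER_CUBIC))
E
```

```text
pics
{'time': 0.0, 'q': array([-1.3595,  0.5285,  1.4339,  0.    ,  1.1814, -0.1785]), 'joint_velocities': array([-0.001 ,  0.0013,  0.    , -0.0003,  0.0001,  0.0003]), 'joint_torque': array([ -0.0017, -44.0042, -17.6592,   0.0633,   0.0583,  -0.0002]), 'position': array([ 0.2374, -0.5773,  0.1876]), 'tool_rot': array([ 0.3943,  0.5879, -0.3932,  0.5868]), 'ft_force': array([-0.2894,  0.0016, -0.0652]), 'moment': array([ 0.0107, -0.005 ,  0.0271]), 'grip_width': 0.08693249783778208}
scene {'mtx': array([[353.6406,   0.    , 251.8031],
       [  0.    , 353.6406, 197.84  ],
       [  0.    ,   0.    ,   1.    ]]), 'position': array([-0.0393,  0.5037,  0.5208]), 'rotation': array([-0.3316,  0.8068, -0.4467,  0.1989])}
top {'mtx': array([[387.9408,   0.    , 254.3894],
       [  0.    , 387.9408, 190.4183],
       [  0.    ,   0.    ,   1.    ]]), 'position': array([ 0.3883, -0.03  ,  1.1138]), 'rotation': array([ 0.7142, -0.6975,  0.0423, -0.0388])}
wrist {'mtx': array([[297.3186,   0.    , 257.5396],
       [  0.    , 297.3186, 186.9062],
       [  0.    ,   0.    ,   1.    ]]), 'tool_from_camera': array([[ 0.0006, -0.2767,  0.961 , -0.1963],
       [-0.0006, -0.961 , -0.2767,  0.0753],
       [ 1.    , -0.0005, -0.0008, -0.0002],
       [ 0.    ,  0.    ,  0.    ,  1.    ]])}
```

View pics/top0v.png

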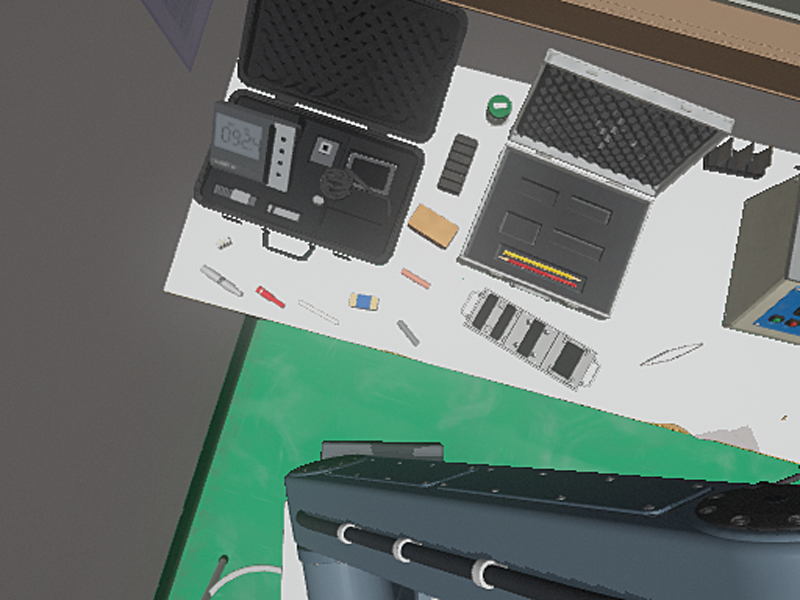

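The top view (view pixels) shows probe (222,280), red chuck (270,297), white stick (318,312), square rubber with blue sleeve (364,301), pink rod (416,278), grey rod (408,333), cork block (433,227) and the caddy (530,338), with the twin rest at its left end. I'll measure these next.

```bash
cat > h.py <<'E'
import numpy as np, cv2
from scipy.spatial.transform import Rotation as R
from rig import robot, optics
np.set_printoptions(precision=4,suppress=True)
def rays(cam,uv,obs=None):
    """origin and directions (world) for pixels uv (N,2); wrist needs obs"""
    ci=optics.camera_info(cam); K=ci["mtx"]; uv=np.atleast_2d(np.asarray(uv,float))
    a=(uv-K[:2,2])/K[0,0]
    if cam=="wrist":
        r=np.linalg.norm(a,axis=1)+1e-9
        d=np.c_[a*(np.sin(r)/r)[:,None],np.cos(r)]
        T=ci["tool_from_camera"]; Rt=R.from_quat(obs["tool_rot"]).as_matrix()
        return obs["position"]+Rt@T[:3,3], d@(Rt@T[:3,:3]).T
    d=np.c_[a,np.ones(len(a))]
    rot=np.asarray(ci["rotation"]); M=R.from_quat(rot).as_matrix() if rot.size==4 else rot
    return np.asarray(ci["position"]), d@M.T
def plane(cam,uv,z,obs=None):
    o,d=rays(cam,uv,obs); return o+d*((z-o[2])/d[:,2])[:,None]
def proj(cam,P,obs=None):
    P=np.atleast_2d(P); ci=optics.camera_info(cam); K=ci["mtx"]
    if cam=="wrist":
        T=ci["tool_from_camera"]; Rt=R.from_quat(obs["tool_rot"]).as_matrix()
        M=Rt@T[:3,:3]; c=(P-(obs["position"]+Rt@T[:3,3]))@M
        n=np.linalg.norm(c[:,:2],axis=1)+1e-9; th=np.arctan2(n,c[:,2])
        return c[:,:2]/n[:,None]*th[:,None]*K[0,0]+K[:2,2]
    M=R.from_quat(ci["rotation"]).as_matrix(); c=(P-ci["position"])@M
    return c[:,:2]/c[:,2:]*K[0,0]+K[:2,2]
E
python3 - <<'E'
from h import *
p=cv2.imread("pics/top0.png"); d=np.load("pics/top0.npy")
hsv=cv2.cvtColor(p,cv2.COLOR_BGR2HSV)
# non-white blobs on the table area
for n,(u,v) in dict(table=(250,215),caddy=(340,218),cork=(277,145),green=(200,260)).items():
    o,dd=rays("top",(u,v)); print(n,(o+dd*d[v,u])[0])
x0,y0=115,130
roi=p[y0:260,x0:400]
g=roi.astype(int); m=((g.min(2)<190)).astype(np.uint8)*255
n,l,s,c=cv2.connectedComponentsWithStats(m)
for i in range(1,n):
    if 25<s[i,4]<4000:
        pts=np.argwhere(l==i)[:,::-1]+[x0,y0]
        rect=cv2.minAreaRect(pts.astype(np.float32)); b=cv2.boxPoints(rect)
        w=plane("top",b,0.006); ctr=plane("top",[rect[0]],0.006)[0]
        e1=w[1]-w[0];e2=w[2]-w[1]; e=e1 if np.linalg.norm(e1)>np.linalg.norm(e2) else e2
        print(i,s[i,4],np.round(rect[0],1),ctr[:2],"size",np.linalg.norm(e1),np.linalg.norm(e2),"ang",np.degrees(np.arctan2(e[1],e[0]))%180, "hsv",np.median(hsv[pts[:,1],pts[:,0]],0))
cv2.imwrite("pics/crop1.png",cv2.resize(roi[:,0:285],None,fx=2.8,fy=2.8,interpolation=cv2.INTER_CUBIC))
E
```

```text
table [ 0.4453 -0.0232  0.0044]
caddy [ 0.4425 -0.2791  0.0114]
cork [ 0.6459 -0.0956  0.0274]
green [ 0.2624  0.2194 -0.8001]
1 90 [118.  140.5] [0.6528 0.3663] size 0.017482950563935062 0.06251476871750374 ang 3.58672352359045 hsv [ 12.   8. 101.]
2 3170 [194.5 149.5] [0.6316 0.1428] size 0.39437352822090954 0.1156638199634649 ang 91.43625163415193 hsv [75.  4. 71.]
3 550 [276.6 144.7] [ 0.6519 -0.0956] size 0.05454940760331035 0.08988001491491258 ang 58.21587923472603 hsv [ 17. 105. 204.]
5 34 [143.7 156. ] [0.6089 0.289 ] size 0.028713896821165624 0.015475497012688754 ang 129.49810310874267 hsv [ 30.    7.  152.5]
6 135 [141.9 179.8] [0.5391 0.2902] size 0.01757277190409501 0.09362678012342392 ang 56.66399448522466 hsv [ 60.   3. 165.]
7 99 [265.5 178. ] [ 0.553  -0.0653] size 0.01451024567391876 0.059983134216041324 ang 60.08507157514643 hsv [  7.  80. 200.]
10 102 [172.8 190.2] [0.511  0.2001] size 0.01541755538841602 0.06284836705589458 ang 54.744142539130635 hsv [178.  144.  194.5]
11 2096 [339.5 216.5] [ 0.447  -0.2788] size 0.08612452444163109 0.2745278726984055 ang 60.371131139606376 hsv [ 45.   4. 136.]
12 181 [232.4 193. ] [0.5072 0.0288] size 0.027359695073285787 0.05534175771497605 ang 81.00881510036245 hsv [102.  73. 190.]
32 92 [260.9 212.7] [ 0.4525 -0.0541] size 0.012977517547337673 0.055272288152579716 ang 39.91193227476563 hsv [ 70.    4.  152.5]
```

View pics/crop1.png

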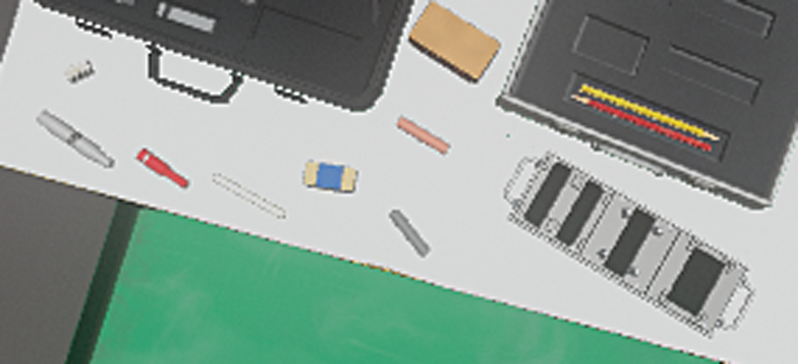

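```bash
cat >> h.py <<'E'
def yawof(obs):
    z=R.from_quat(obs["tool_rot"]).as_matrix()[:,2]; return np.arctan2(z[1],z[0])
def toolR(yaw):
    x=np.array([0,0,-1.]); z=np.array([np.cos(yaw),np.sin(yaw),0]); return np.c_[x,np.cross(z,x),z]
def plan(way,obs=None):
    """way: list of (x,y,z,yaw,nrows,grip_cm); prints tool-frame rows"""
    o=obs or robot.get_obs(); p=np.array(o["position"]); M=R.from_quat(o["tool_rot"]).as_matrix(); out=[]
    for x,y,z,yaw,n,g in way:
        t=np.array([x,y,z]); w=(R.from_matrix(toolR(yaw)*1.0)*R.from_matrix(M).inv()).as_rotvec()
        p0=p.copy(); M0=M.copy()
        for k in range(1,n+1):
            pk=p0+(t-p0)*k/n; Mk=R.from_rotvec(w*k/n).as_matrix()@M0
            s=M.T@(pk-p)*100; a=R.from_matrix(M.T@Mk).as_rotvec()
            out.append([*np.round(s,2),*np.round(a,3),g]); p,M=pk,Mk
    for r in out: print("["+",".join(f"{v:g}" for v in r)+"],")
E
python3 - <<'E'
from h import *
d=np.load("pics/top0.npy")
v,u=np.mgrid[0:300:1,60:512:1]; uv=np.c_[u.ravel(),v.ravel()]
o,dd=rays("top",uv); P=o+dd*d[uv[:,1],uv[:,0]][:,None]; P=P[d[uv[:,1],uv[:,0]]>0]
xs=np.arange(.30,.80,.04); ys=np.arange(.36,-.66,-.04)
print("x\\y ",[f"{y:.2f}" for y in ys])
for x in xs[::-1]:
    row=[]
    for y in ys:
        k=(abs(P[:,0]-x)<.02)&(abs(P[:,1]-y)<.02); row.append(f"{P[k,2].max()*1000:4.0f}" if k.any() else "   .")
    print(f"{x:.2f}"," ".join(row))
ob=robot.get_obs(); print(R.from_quat(ob["tool_rot"]).as_matrix(),yawof(ob))
E
```

```text
x\y  ['0.36', '0.32', '0.28', '0.24', '0.20', '0.16', '0.12', '0.08', '0.04', '0.00', '-0.04', '-0.08', '-0.12', '-0.16', '-0.20', '-0.24', '-0.28', '-0.32', '-0.36', '-0.40', '-0.44', '-0.48', '-0.52', '-0.56', '-0.60', '-0.64']
0.78  417   51  135  139  147  151  135   50   42   49   52   51   28   27   55   61  153  282  285  284  286  282    .    4   27   75
0.74  389   80  103  113  130  134   58   60   62   42   51   51   28   27   54   46   47   54  113  205  284  284  284    8    8    7
0.70  361   51   49   76   94  100   56   59   59   52   53   47   27   53   55   47   46   48   49   47   60  186    9    7    8  183
0.66  334   50   59   59   49   45   47   40   42   49   52   30   32   54   54   46   47   48   47   49   48   54    7    7    9  199
0.62    7   13   19   45   51   50   53   51   42   50   53   31   30   55   46   46   48   47   46   47   56   57    7    7   10  203
0.58    7   18    8    7   28   29   29   59   58   52   49   12    7   55   54   46   45   46   48   48   57    8    7    9    8  203
0.54    6   20   20   17   18    7    7    6   18    7   15 
[... 286 characters left out ...]
 22   21   32   31   18    8    6    7    7   10   64   89
0.42 -779 -782 -782 -784 -780 -783 -782    4    7    8    7   18    7    7   14   28   29   18   19   21    6   12   14   15    9    7
0.38 -782 -779 -781 -781 -784 -784 -783 -779 -785 -783 -778    5    6    8    6    6   13   20   19   14    8    8    8    8    7    8
0.34 -780 -778 -782 -781 -774 -782 -785 -783 -776 -779 -775 -782 -784 -784 -780    2    6    7   12    7    8    8    6    7   12    7
0.30 -785 -785 -782 -784 -783 -784 -779 -782 -784 -780  446  495  531  550 -783 -781 -782 -781 -780    3    8    7    8    8    6    8
[[-0.0004  0.925   0.3799]
 [ 0.0019  0.3799 -0.925 ]
 [-1.      0.0004 -0.0019]] -1.1810556462990922
```

```bash
python3 -c "
from h import *
plan([(.44,-.29,.15,-2.087,8,8.7)])"
```

```text
[0.48,3.71,-2.36,0.113,-0,0,8.7],
[0.48,3.42,-2.76,0.113,-0,0,8.7],
[0.48,3.08,-3.13,0.113,-0,0,8.7],
[0.48,2.71,-3.46,0.113,-0,0,8.7],
[0.47,2.3,-3.74,0.113,-0,0,8.7],
[0.47,1.86,-3.98,0.113,-0,0,8.7],
[0.47,1.4,-4.17,0.113,-0,0,8.7],
[0.47,0.92,-4.3,0.113,-0,0,8.7],
```

arm_command(plan=[[0.5,3.7,-2.4,0.113,0,0,8.7],[0.5,3.4,-2.8,0.113,0,0,8.7],[0.5,3.1,-3.1,0.113,0,0,8.7],[0.5,2.7,-3.5,0.113,0,0,8.7],[0.5,2.3,-3.7,0.113,0,0,8.7],[0.5,1.9,-4,0.113,0,0,8.7],[0.5,1.4,-4.2,0.113,0,0,8.7],[0.5,0.9,-4.3,0.113,0,0,8.7],[0,0,0,0,0,0,8.7]])

```text
time: 1.23
position: [0.4475, -0.2826, 0.1433]
tool_rot: [-0.616, -0.349, 0.617, -0.344]
ft_force: [-0.4, -0.2, -0.4]
grip_width: 0.0868
```

```bash
python3 - <<'E'
from h import *
import pickle
ob=robot.get_obs(); p,d=optics.camera("wrist"); pickle.dump((ob,p,d),open("pics/w1.pkl","wb"))
print(ob["time"],ob["position"],yawof(ob),ob["q"])
cv2.imwrite("pics/w1.png",cv2.resize(p,(800,600),interpolation=cv2.INTER_CUBIC))
E
```

```text
1.225 [ 0.4475 -0.2826  0.1433] -2.1183426038155364 [-0.7757  0.4641  1.7142  0.0021  0.9701  1.3414]
```

View pics/w1.png

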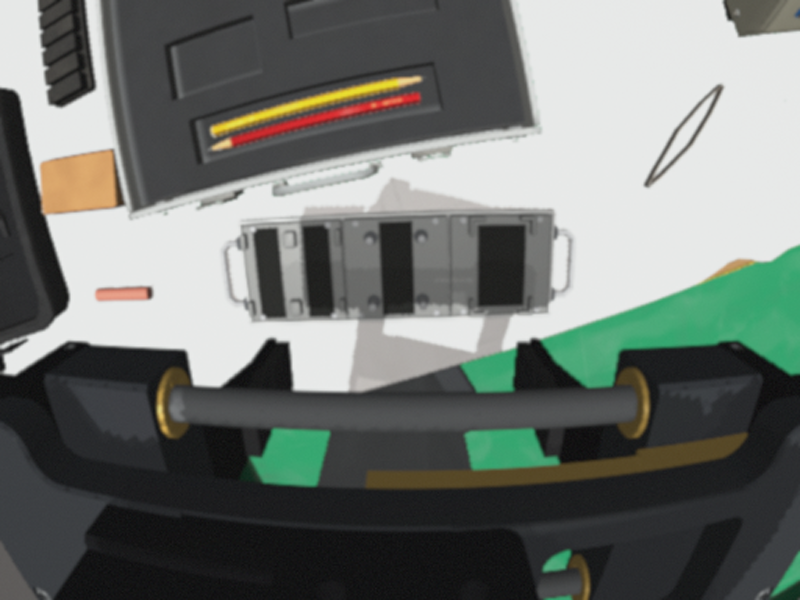

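The wrist view shows the caddy clearly: the lanes' dark strips at (268,270) and (318,268), the cradle strip at (397,265) with four pins round it, the bay at (502,265), and the pink rod at (124,293). I'll measure from the strips.

```bash
python3 - <<'E'
from h import *
import pickle
ob,p,d=pickle.load(open("pics/w1.pkl","rb"))
g=p.max(2); s=512/800
x0,x1,y0,y1=[int(v*s) for v in (240,555,205,325)]
m=(g[y0:y1,x0:x1]<55).astype(np.uint8)
n,l,st,c=cv2.connectedComponentsWithStats(m)
for z in(.0045,.009):
  C=[]
  for i in range(1,n):
    if st[i,4]>120:
        pts=np.argwhere(l==i)[:,::-1]+[x0,y0]
        w=plane("wrist",pts,z,ob)[:,:2].astype(np.float32)
        (cx,cy),sz,a=cv2.minAreaRect(w*1000); 
        b=cv2.boxPoints(((cx,cy),sz,a)); e=max((b[1]-b[0],b[2]-b[1]),key=np.linalg.norm)
        C.append(np.array([cx,cy])/1000); print(z,C[-1],w.mean(0),np.array(sz),np.degrees(np.arctan2(e[1],e[0])))
  C=np.array(sorted(C,key=lambda q:-q[1])); D=np.diff(C,axis=0); print("spacing",np.linalg.norm(D,axis=1),"axis",np.degrees(np.arctan2(*(C[0]-C[-1])[::-1])))
# pink rod
hsv=cv2.cvtColor(p,cv2.COLOR_BGR2HSV)
r=d[150:200,160:350]; print("depth caddy pt", d[170,255])
o,dd=rays("wrist",[[255,170],[220,210]],ob)
for q,(u,v) in zip(dd,[(255,170),(220,210)]): 
    print("z", (o+q/ np.cos(np.linalg.norm((np.array([u,v])-optics.camera_info('wrist')['mtx'][:2,2]))/297.3)*d[v,u])[2])
m=(cv2.inRange(hsv,(0,60,120),(12,255,255))); m[:170]=0;m[:,130:]=0;
pts=np.argwhere(m)[:,::-1]; w=plane("wrist",pts,.008,ob)[:,:2].astype(np.float32); print("pink",cv2.minAreaRect(w*1000))
E
```

```text
0.0045 [ 0.4465 -0.2763] [ 0.4474 -0.2768] [22.0766 68.1696] -29.771873
0.0045 [ 0.4762 -0.2253] [ 0.4766 -0.2255] [18.2871 67.0049] -29.482172
0.0045 [ 0.4078 -0.3444] [ 0.4084 -0.3447] [34.4202 60.1531] -29.514526
0.0045 [ 0.4948 -0.1915] [ 0.4951 -0.1917] [15.9139 66.662 ] -29.759953
spacing [0.0386 0.059  0.0784] axis 60.352972347191454
0.009 [ 0.4474 -0.2769] [ 0.4483 -0.2774] [21.7796 67.2528] -29.771873
0.009 [ 0.4767 -0.2267] [ 0.4771 -0.2268] [18.0411 66.1037] -29.482206
0.009 [ 0.4092 -0.3442] [ 0.4098 -0.3444] [33.9573 59.344 ] -29.51451
0.009 [ 0.4951 -0.1932] [ 0.4954 -0.1935] [15.6999 65.7654] -29.759945
spacing [0.0381 0.0582 0.0774] axis 60.35292753511606
depth caddy pt 0.33732942
z 0.0101075885605999
z -0.0007887472847252219
pink ((554.200439453125, -65.17410278320312), (58.83122634887695, 9.713106155395508), 58.9635009765625)
```

```bash
python3 -c "
from h import *
plan([(.553,-.065,.08,-.53,10,4)])"
```

```text
[0.64,-0.24,-2.42,-0.159,-0.001,0,4],
[0.64,0.15,-2.43,-0.159,-0.001,0,4],
[0.64,0.53,-2.37,-0.159,-0.001,0,4],
[0.64,0.9,-2.26,-0.159,-0.001,0,4],
[0.64,1.25,-2.09,-0.159,-0.001,0,4],
[0.64,1.56,-1.87,-0.159,-0.001,0,4],
[0.64,1.84,-1.6,-0.159,-0.001,0,4],
[0.64,2.07,-1.29,-0.159,-0.001,0,4],
[0.63,2.24,-0.94,-0.159,-0.001,0,4],
[0.63,2.37,-0.58,-0.159,-0.001,0,4],
```

arm_command(plan=[[0.6,-0.2,-2.4,-0.16,0,0,4],[0.6,0.2,-2.4,-0.16,0,0,4],[0.6,0.5,-2.4,-0.16,0,0,4],[0.6,0.9,-2.3,-0.16,0,0,4],[0.6,1.2,-2.1,-0.16,0,0,4],[0.6,1.6,-1.9,-0.16,0,0,4],[0.6,1.8,-1.6,-0.16,0,0,4],[0.6,2.1,-1.3,-0.16,0,0,4],[0.6,2.2,-0.9,-0.16,0,0,4],[0.6,2.4,-0.6,-0.16,0,0,4],[0,0,0,0,0,0,4]], grip_force=15)

```text
time: 2.65
position: [0.5489, -0.0754, 0.0822]
tool_rot: [0.165, 0.687, -0.168, 0.688]
ft_force: [0.3, 0.8, 0.6]
grip_width: 0.0399
```

```bash
python3 - <<'E'
from h import *
import pickle
ob=robot.get_obs(); p,d=optics.camera("wrist"); pickle.dump((ob,p,d),open("pics/w2.pkl","wb"))
print(ob["time"],ob["position"],yawof(ob),ob["q"],ob["grip_width"])
cv2.imwrite("pics/w2.png",cv2.resize(p,(800,600),interpolation=cv2.INTER_CUBIC))
hsv=cv2.cvtColor(p,cv2.COLOR_BGR2HSV)
m=(cv2.inRange(hsv,(0,60,120),(10,255,255)))
n,l,st,c=cv2.connectedComponentsWithStats(m)
for i in range(1,n):
    if st[i,4]>150:
        pts=np.argwhere(l==i)[:,::-1]; w=plane("wrist",pts,.008,ob)[:,:2].astype(np.float32); print("pink",c[i],st[i],cv2.minAreaRect(w*1000))
E
```

```text
2.65 [ 0.5489 -0.0754  0.0822] -0.4758001641017382 [-0.3356  0.5817  1.7082 -0.0058  0.8502  0.144 ] 0.0399432094226592
pink [256.9954 172.5372] [251 143  13  61 659] ((552.7464599609375, -65.6646957397461), (58.152740478515625, 10.249561309814453), 60.26988983154297)
```

View pics/w2.png

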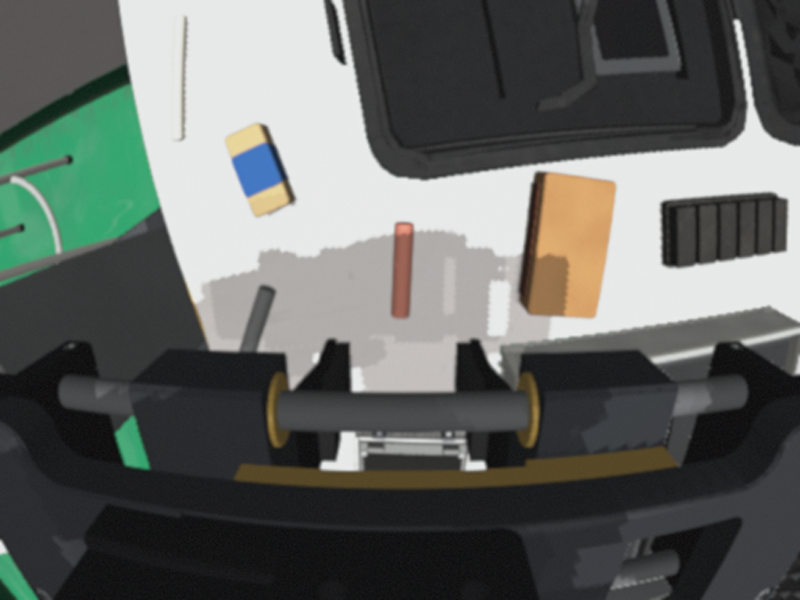

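Pink rod is at (0.553,-0.0655), angle 60°; the cork block sits clear to the right of it. Now the descent and grasp.

```bash
python3 -c "
from h import *
plan([(.553,-.0655,.05,-.524,1,4),(.553,-.0655,.004,-.524,2,4)])"
```

```text
[3.24,1.17,-0.15,0.046,0.003,0.004,4],
[2.3,0,-0,0,0,-0,4],
[2.3,0,0,-0,0,-0,4],
```

arm_command(plan=[[3.2,1.2,-0.15,0.046,0.003,0.004,4],[2,0,0,0,0,0,4],[0.5,0,0,0,0,0,4]])

```text
time: 3.08
position: [0.5547, -0.0709, 0.0259]
tool_rot: [0.186, 0.68, -0.187, 0.684]
ft_force: [0.1, 0.2, -0.2]
grip_width: 0.0399
```

```bash
python3 -c "
from h import *
o=robot.get_obs();print(o['position'],yawof(o))
plan([(.553,-.0655,.004,-.524,2,4)])"
```

```text
[ 0.5547 -0.0709  0.0259] -0.534406567855391
[1.09,0.19,-0.22,-0.005,0.003,0,4],
[1.09,0.19,-0.22,-0.005,0.003,0,4],
```

arm_command(plan=[[1,0.3,-0.3,0,0,0,4],[1,0.2,-0.2,0,0,0,4],[0.2,0,0,0,0,0,4],[0,0,0,0,0,0,4]])

```text
time: 3.58
position: [0.5536, -0.0659, 0.0038]
tool_rot: [0.187, 0.679, -0.189, 0.684]
ft_force: [-0.1, 0.7, -0.4]
grip_width: 0.0401
```

```bash
python3 -c "
from h import *
o=robot.get_obs();print(o['position'],yawof(o))
plan([(.553,-.0655,.004,-.524,1,4)])"
```

```text
[ 0.5536 -0.0659  0.0038] -0.5377586784534547
[-0.02,0,-0.08,-0.014,0.008,0,4],
```

arm_command(plan=[[0,0,0,0,0,0,0],[0,0,0,0,0,0,0],[0,0,0,0,0,0,0],[0,0,0,0,0,0,0],[0,0,0,0,0,0,0],[-2,0,0,0,0,0,0],[-4,0,0,0,0,0,0],[-2,0,0,0,0,0,0]])

```text
time: 4.58
position: [0.5522, -0.0652, 0.0848]
tool_rot: [0.187, 0.68, -0.189, 0.683]
ft_force: [0.3, -0.1, -0.6]
grip_width: 0.0
```

```bash
python3 -c "
from h import *
o=robot.get_obs();print(o['position'],yawof(o))
plan([(.495,-.1933,.07,-2.090,10,0)])"
```

```text
[ 0.5522 -0.0652  0.0848] -0.5375726781193633
[0.15,-1.39,0.16,0.155,0,-0,0],
[0.15,-1.35,0.38,0.155,0,-0,0],
[0.15,-1.28,0.58,0.155,0,-0,0],
[0.15,-1.17,0.77,0.155,0,-0,0],
[0.15,-1.04,0.94,0.155,0,-0,0],
[0.15,-0.88,1.09,0.155,0,-0,0],
[0.15,-0.7,1.22,0.155,0,-0,0],
[0.15,-0.5,1.31,0.155,0,-0,0],
[0.15,-0.29,1.37,0.155,0,-0,0],
[0.15,-0.08,1.4,0.155,0,-0,0],
```

The grip went fully shut, so the rod was missed. I'll look again.

```bash
cat >> h.py <<'E'
def shot(name,view=True):
    import pickle
    ob=robot.get_obs(); p,d=optics.camera("wrist"); pickle.dump((ob,p,d),open(f"pics/{name}.pkl","wb"))
    print("t",ob["time"],ob["position"],"yaw",round(yawof(ob),3),"grip",round(ob["grip_width"],4))
    if view: cv2.imwrite(f"pics/{name}.png",cv2.resize(p,(800,600),interpolation=cv2.INTER_CUBIC))
    return ob,p,d
def blobs(p,ob,lo,hi,z,amin=120,cam="wrist"):
    m=cv2.inRange(cv2.cvtColor(p,cv2.COLOR_BGR2HSV),lo,hi); m[385*1:]=0
    n,l,st,c=cv2.connectedComponentsWithStats(m); out=[]
    for i in range(1,n):
        if st[i,4]>amin:
            pts=np.argwhere(l==i)[:,::-1]; w=plane(cam,pts,z,ob)[:,:2].astype(np.float32)
            r=cv2.minAreaRect(w*1000); b=cv2.boxPoints(r); e=max((b[1]-b[0],b[2]-b[1]),key=np.linalg.norm)
            print("px",c[i].round(),"n",st[i,4],"xy",np.round(r[0],1),"size",np.round(r[1],1),"ang",np.degrees(np.arctan2(e[1],e[0])).round(1)%180)
E
python3 - <<'E'
from h import *
ob,p,d=shot("w3")
blobs(p,ob,(0,60,90),(10,255,255),.008)
E
```

```text
t 4.575 [ 0.5522 -0.0652  0.0848] yaw -0.538 grip 0.0
px [258. 182.] n 629 xy [552.1 -65.6] size [58.6  9.6] ang 59.4
```

View pics/w3.png

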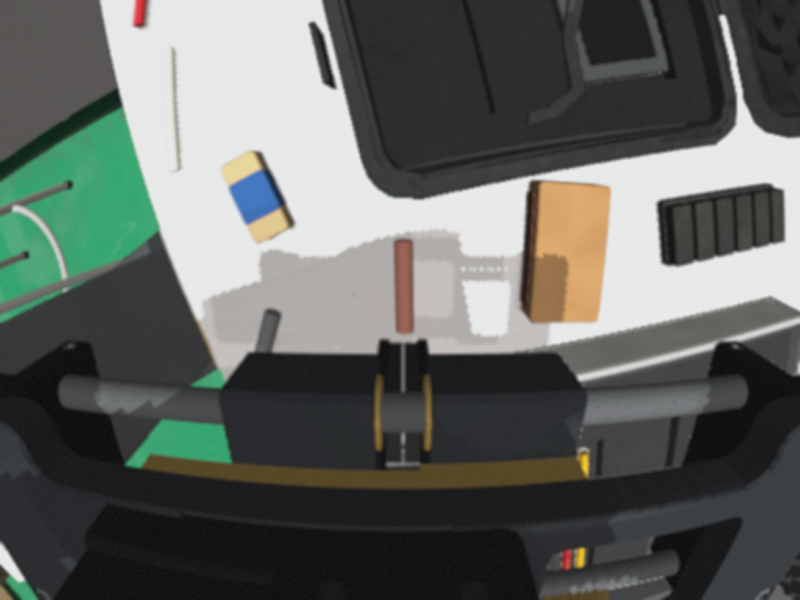

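The rod hasn't moved and still lies under the TCP, so the fingers had probably not closed when I lifted. I'll go down again with a narrower opening, and close and check before lifting.

arm_command(plan=[[0,0,0,0,0,0,2.6],[2.5,0,0,0,0,0,2.6],[2.5,0,0,0,0,0,2.6],[0,0,0,0,0,0,2.6]])

```text
time: 5.12
position: [0.5528, -0.0654, 0.0338]
tool_rot: [0.187, 0.68, -0.189, 0.684]
ft_force: [0.0, 0.1, 0.1]
grip_width: 0.0241
```

```bash
python3 -c "
from h import *
o=robot.get_obs();print(o['position'],yawof(o),o['grip_width'])
plan([(.553,-.0655,.002,-.524,2,2.6)])"
```

```text
[ 0.5528 -0.0654  0.0338] -0.5374624097222219 0.024113070734399916
[1.59,0,0,-0.007,0.003,0,2.6],
[1.59,0,0.01,-0.007,0.003,0,2.6],
```

arm_command(plan=[[1.6,0,0,0,0,0,2.6],[1.5,0,0,0,0,0,2.6],[0.1,0,0,0,0,0,2.6],[0,0,0,0,0,0,0.6],[0,0,0,0,0,0,0.6],[0,0,0,0,0,0,0.6],[0,0,0,0,0,0,0.6],[0,0,0,0,0,0,0.6]])

```text
time: 6.12
position: [0.5544, -0.066, 0.0013]
tool_rot: [0.187, 0.679, -0.189, 0.685]
ft_force: [0.6, 0.5, 0.0]
grip_width: 0.0062
```

```bash
python3 - <<'E'
from h import *
ob,p,d=shot("w4",False)
cv2.imwrite("pics/w4.png",cv2.resize(p[130:300,130:390],(780,510),interpolation=cv2.INTER_CUBIC))
E
```

```text
t 6.125 [ 0.5544 -0.066   0.0013] yaw -0.537 grip 0.0062
```

View pics/w4.png

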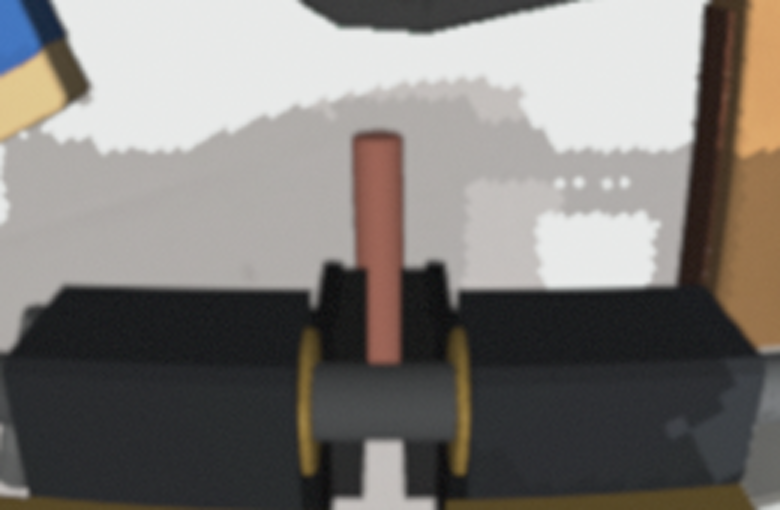

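The rod is seen running between the fingers, yet the opening reads 6 mm. I'll close fully at this height and read the width.

arm_command(plan=[[0.1,0,0,0,0,0,0],[0,0,0,0,0,0,0],[0,0,0,0,0,0,0],[0,0,0,0,0,0,0]])

```text
time: 6.68
position: [0.5543, -0.066, 0.0002]
tool_rot: [0.187, 0.679, -0.189, 0.685]
ft_force: [1.1, 0.3, -0.1]
grip_width: 0.0002
```

```bash
python3 - <<'E'
from h import *
import pickle
ob,p,d=shot("w5",False)
print(ob["ft_force"])
a=p[130:300,130:390]; b=pickle.load(open("pics/w2.pkl","rb"))[1][160:300,190:320]
cv2.imwrite("pics/w5.png",np.hstack([cv2.resize(a,(400,300),interpolation=cv2.INTER_CUBIC),cv2.resize(b,(400,300),interpolation=cv2.INTER_CUBIC)]))
# depth points along the column between the fingers, in tool coordinates
K=optics.camera_info("wrist")["mtx"]; T=optics.camera_info("wrist")["tool_from_camera"]
for v in range(170,260,6):
    row=[]
    for u in (243,247,251,257,263,267,271):
        q=(np.array([u,v])-K[:2,2])/K[0,0]; r=np.linalg.norm(q)+1e-9
        c=np.array([*(q*np.tan(r)/r),1])*d[v,u]; t=T[:3,:3]@c+T[:3,3]; row.append(tuple((t*1000).round().astype(int)))
    print(v,row)
E
```

```text
t 6.675 [ 0.5543 -0.066   0.0002] yaw -0.537 grip 0.0002
[ 1.0781  0.3071 -0.095 ]
170 [(np.int64(0), np.int64(31), np.int64(-10)), (np.int64(0), np.int64(31), np.int64(-8)), (np.int64(0), np.int64(31), np.int64(-5)), (np.int64(0), np.int64(31), np.int64(-1)), (np.int64(0), np.int64(31), np.int64(3)), (np.int64(0), np.int64(31), np.int64(6)), (np.int64(2), np.int64(31), np.int64(9))]
176 [(np.int64(0), np.int64(27), np.int64(-11)), (np.int64(-7), np.int64(29), np.int64(-8)), (np.int64(-9), np.int64(29), np.int64(-5)), (np.int64(-10), np.int64(29), np.int64(-1)), (np.int64(-8), np.int64(29), np.int64(3)), (np.int64(1), np.int64(27), np.int64(6)), (np.int64(1), np.int64(27), np.int64(9))]
182 [(np.int64(-1), np.int64(23), np.int64(-11)), (np.int64(-8), np.int64(25), np.int64(-8)), (np.int64(-10), np.int64(25), np.int64(-5)), (np.int64(-11), np.int64(25), np.int64(-1)), (np.int64(-9), np.int64(25), np.int64(3)), (np.int64(0), np.int64(23), np.int64(6)), (np.int64(0), np.int64(23), np.int64(9))]
188 [(np.int64(-1), np.int64(19), np.int64(-11)), (np.int64(-7), np.int64(20), np.int64(-8)),
[... 2953 characters left out ...]
9), np.int64(4)), (np.int64(-115), np.int64(35), np.int64(4))]
248 [(np.int64(-121), np.int64(36), np.int64(-5)), (np.int64(-70), np.int64(9), np.int64(-6)), (np.int64(-69), np.int64(9), np.int64(-4)), (np.int64(-70), np.int64(9), np.int64(-1)), (np.int64(-69), np.int64(9), np.int64(2)), (np.int64(-70), np.int64(9), np.int64(4)), (np.int64(-116), np.int64(33), np.int64(4))]
254 [(np.int64(-120), np.int64(33), np.int64(-5)), (np.int64(-118), np.int64(32), np.int64(-4)), (np.int64(-120), np.int64(33), np.int64(-2)), (np.int64(-119), np.int64(33), np.int64(-1)), (np.int64(-119), np.int64(33), np.int64(1)), (np.int64(-121), np.int64(34), np.int64(2)), (np.int64(-119), np.int64(33), np.int64(3))]
```

View pics/w5.png

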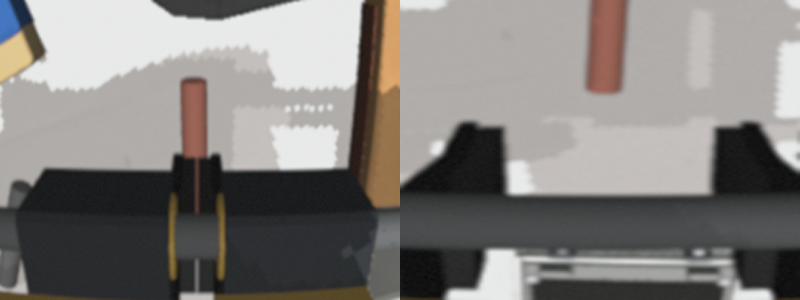

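The depth readings put the visible fingertips about 33–36 mm behind the reported TCP, so the tips were still above the rod. This fits the fingers shutting to 0 with no contact force. I'll measure the tip offset from the depth image, where the fingers are against the table.

```bash
python3 - <<'E'
from h import *
import pickle
K=optics.camera_info("wrist")["mtx"]; T=optics.camera_info("wrist")["tool_from_camera"]
for n in("w2","w3","w4","w5"):
    ob,p,d=pickle.load(open(f"pics/{n}.pkl","rb"))
    v,u=np.mgrid[190:262,150:370]; v=v.ravel();u=u.ravel()
    q=(np.c_[u,v]-K[:2,2])/K[0,0]; r=np.linalg.norm(q,axis=1)+1e-9
    c=np.c_[q*(np.tan(r)/r)[:,None],np.ones(len(r))]*d[v,u][:,None]
    t=c@T[:3,:3].T+T[:3,3]
    h=ob["position"][2]-t[:,0]
    k=(d[v,u]>0)&(t[:,0]<ob["position"][2]-.02)&(t[:,0]>-.07)&(abs(t[:,1])<.02)
    for nm,s in(("L",t[:,2]<0),("R",t[:,2]>0)):
        f=t[k&s]; i=np.argsort(-f[:,0])[:12]; print(n,nm,"tip x,y,z mm",(np.median(f[i],0)*1000).round(1), "max x",(f[:,0].max()*1000).round(1))
E
```

```text
w2 L tip x,y,z mm [-34.2   9.3 -23.6] max x -33.3
w2 R tip x,y,z mm [60.4 -6.7 73. ] max x 62.2
w3 L tip x,y,z mm [-34.5   9.7  -5.3] max x -33.4
w3 R tip x,y,z mm [63.9 -9.3 75.6] max x 64.8
w4 L tip x,y,z mm [-34.6   9.6  -7.7] max x -33.7
w4 R tip x,y,z mm [-19.    2.1  73.8] max x -18.8
w5 L tip x,y,z mm [-34.4   9.5  -4.7] max x -33.0
w5 R tip x,y,z mm [-20.3  -4.4  73.8] max x -20.0
```

The tips are consistently 33.5 mm behind the reported TCP, so I need to go about 3 cm lower, in stages and watching the force.

arm_command(plan=[[0,0,0.1,0,0,0,2.8],[0,0,0,0,0,0,2.8],[0,0,0,0,0,0,2.8],[0,0,0,0,0,0,2.8],[1.2,0,0,0,0,0,2.8],[1,0,0,0,0,0,2.8],[0,0,0,0,0,0,2.8]])

```text
time: 7.6
position: [0.5551, -0.0665, -0.0237]
tool_rot: [0.187, 0.679, -0.189, 0.685]
ft_force: [-0.0, 1.0, 0.7]
grip_width: 0.0279
```

arm_command(plan=[[0.6,0,-0.2,0,0,0,2.8],[0,0,0,0,0,0,0],[0,0,0,0,0,0,0],[0,0,0,0,0,0,0],[0,0,0,0,0,0,0]])

```text
time: 8.22
position: [0.5535, -0.0655, -0.0301]
tool_rot: [0.187, 0.679, -0.189, 0.685]
ft_force: [0.0, 0.0, -0.2]
grip_width: 0.0117
```

Gripped at 11.7 mm. Now lift and carry to lane 1.

arm_command(plan=[[-2,0,0,0,0,0,0],[-3.5,0,0,0,0,0,0],[-2.5,0,0,0,0,0,0]])

```text
time: 8.6
position: [0.5513, -0.0647, 0.05]
tool_rot: [0.187, 0.68, -0.189, 0.683]
ft_force: [-0.1, -0.2, 0.4]
grip_width: 0.0115
```

```bash
python3 -c "
from h import *
o=robot.get_obs();print(o['position'],yawof(o),o['grip_width'])
plan([(.495,-.1933,.05,-2.088,10,0)])"
```

```text
[ 0.5513 -0.0647  0.05  ] -0.537668005976057 0.01153303979656526
[0,-1.39,0.18,0.155,0,-0,0],
[0,-1.35,0.39,0.155,0,-0,0],
[0,-1.27,0.59,0.155,0,-0,0],
[0,-1.17,0.78,0.155,0,-0,0],
[0,-1.03,0.95,0.155,0,-0,0],
[0,-0.87,1.1,0.155,0,-0,0],
[0,-0.69,1.22,0.155,0,-0,0],
[0,-0.49,1.31,0.155,0,-0,0],
[0,-0.29,1.37,0.155,0,-0,0],
[0,-0.07,1.4,0.155,0,-0,0],
```

arm_command(plan=[[0,-1.4,0.2,0.155,0,0,0],[0,-1.4,0.4,0.155,0,0,0],[0,-1.3,0.6,0.155,0,0,0],[0,-1.2,0.8,0.155,0,0,0],[0,-1,1,0.155,0,0,0],[0,-0.9,1.1,0.155,0,0,0],[0,-0.7,1.2,0.155,0,0,0],[0,-0.5,1.3,0.155,0,0,0],[0,-0.3,1.4,0.155,0,0,0],[0,0,1.4,0.155,0,0,0],[0,0,0,0,0,0,0]])

```text
time: 9.98
position: [0.4931, -0.1983, 0.0555]
tool_rot: [0.622, 0.336, -0.617, 0.345]
ft_force: [0.2, -0.0, 0.6]
grip_width: 0.0112
```

```bash
python3 -c "
from h import *
o=robot.get_obs();print(o['position'],yawof(o),o['grip_width'])
plan([(.495,-.1933,.02,-2.088,2,0)])"
```

```text
[ 0.4931 -0.1983  0.0555] -2.1368666625081536 0.011234656923553585
[1.77,-0.08,-0.26,-0.024,-0,-0.007,0],
[1.77,-0.06,-0.26,-0.024,-0,-0.007,0],
```

arm_command(plan=[[1.8,-0.1,-0.3,-0.024,0,-0.007,0],[1.8,-0.1,-0.2,-0.024,0,-0.007,0],[1.5,0,0,0,0,0,0],[0,0,0,0,0,0,0]])

```text
time: 10.48
position: [0.4941, -0.1906, -0.0001]
tool_rot: [-0.609, -0.36, 0.61, -0.357]
ft_force: [-0.1, 0.2, -0.3]
grip_width: 0.0113
```

```bash
python3 -c "
from h import *
o=robot.get_obs();print(o['position'],yawof(o),o['grip_width'])
plan([(.495,-.1933,-.019,-2.088,2,0)])
ob,p,d=shot('w6',False); cv2.imwrite('pics/w6.png',cv2.resize(p[100:300,90:422],(800,482),interpolation=cv2.INTER_CUBIC))"
```

```text
[ 0.4941 -0.1906 -0.0001] -2.078883827250572 0.01125738778016493
[0.94,0.11,0.1,0.005,-0,0.002,0],
[0.94,0.11,0.1,0.005,-0,0.002,0],
t 10.475 [ 0.4941 -0.1906 -0.0001] yaw -2.079 grip 0.0113
```

View pics/w6.png

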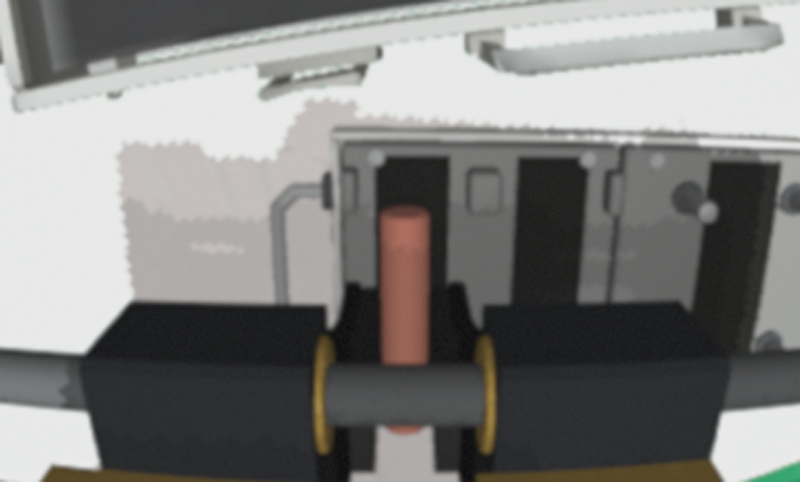

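The rod is held straight and level above the first lane's strip. I'll lower it and let go.

arm_command(plan=[[0.95,0.1,0.15,-0.01,0,0,0],[0.8,0.1,0.1,0,0,0,0],[0.1,0,0,0,0,0,0]])

```text
time: 10.9
position: [0.4958, -0.1946, -0.0187]
tool_rot: [0.608, 0.362, -0.607, 0.361]
ft_force: [0.1, 0.8, -0.6]
grip_width: 0.0113
```

```bash
python3 -c "
from h import *
o=robot.get_obs();print(o['position'],yawof(o),o['ft_force'])
plan([(.495,-.1933,-.020,-2.088,1,0)])"
```

```text
[ 0.4958 -0.1946 -0.0187] -2.067931118535942 [ 0.0686  0.8465 -0.5672]
[0.13,-0.13,-0.08,0.02,-0.001,0,0],
```

arm_command(plan=[[0.1,-0.1,-0.1,0.02,0,0,0],[0.1,0,0,0,0,0,0],[0,0,0,0,0,0,2.2],[0,0,0,0,0,0,2.2],[0,0,0,0,0,0,2.2],[0,0,0,0,0,0,2.2],[-1.5,0,0,0,0,0,2.2],[-3.5,0,0,0,0,0,2.6],[-3.5,0,0,0,0,0,2.6]])

```text
time: 12.02
position: [0.4941, -0.1926, 0.0663]
tool_rot: [-0.611, -0.356, 0.612, -0.353]
ft_force: [0.0, 0.1, 0.3]
grip_width: 0.0255
```

```bash
python3 -c "
from h import *
o=robot.get_obs();print(o['position'],yawof(o),o['grip_width'])
ob,p,d=shot('w7',False)
blobs(p,ob,(0,60,90),(10,255,255),.018)
plan([(.453,-.0545,.0,-.874,9,2.8)])"
```

```text
[ 0.4941 -0.1926  0.0663] -2.0897687736085104 0.025531633786396214
t 12.025 [ 0.4941 -0.1926  0.0663] yaw -2.09 grip 0.0255
px [361.  57.] n 591 xy [ 554.2 -326.9] size [75.6  9.1] ang 70.1
px [269.  69.] n 232 xy [ 579.3 -256.3] size [55.1  8.3] ang 68.8
px [258. 190.] n 874 xy [ 494.  -192.6] size [11.1 59.7] ang 150.6
[0.78,-1.19,-1.11,-0.135,0,-0,2.8],
[0.78,-1.03,-1.26,-0.135,0,-0,2.8],
[0.78,-0.86,-1.38,-0.135,0,-0,2.8],
[0.78,-0.66,-1.49,-0.135,0,-0,2.8],
[0.78,-0.45,-1.56,-0.135,0,-0,2.8],
[0.78,-0.24,-1.61,-0.135,0,-0,2.8],
[0.78,-0.02,-1.63,-0.135,0,-0,2.8],
[0.78,0.2,-1.61,-0.135,0,-0,2.8],
[0.78,0.41,-1.57,-0.135,0,-0,2.8],
```

The pink rod lies at (0.494,-0.1926), angle 150.6°, about 1 mm from the lane centre. Next is the grey rod.

arm_command(plan=[[0.2,-1.2,-1.1,-0.14,0,0,2.8],[0.4,-1,-1.3,-0.14,0,0,2.8],[0.4,-0.9,-1.4,-0.14,0,0,2.8],[0.4,-0.7,-1.5,-0.14,0,0,2.8],[0.4,-0.5,-1.6,-0.14,0,0,2.8],[0.4,-0.2,-1.6,-0.14,0,0,2.8],[0.4,0,-1.6,-0.14,0,0,2.8],[0.4,0.2,-1.6,-0.14,0,0,2.8],[0.4,0.4,-1.6,-0.12,0,0,2.8],[0,0,0,0,0,0,2.8]])

```text
time: 13.32
position: [0.4511, -0.0544, 0.045]
tool_rot: [0.278, 0.642, -0.279, 0.658]
ft_force: [-0.3, 0.2, -1.0]
grip_width: 0.0283
```

```bash
python3 - <<'E'
from h import *
ob,p,d=shot("w8",True)
hsv=cv2.cvtColor(p,cv2.COLOR_BGR2HSV); print(proj("wrist",[.4525,-.0541,.008],ob))
blobs(p,ob,(0,0,70),(180,40,135),.008)
plan([(.453,-.0545,.0,-.874,1,2.8)])
E
```

```text
t 13.325 [ 0.4511 -0.0544  0.045 ] yaw -0.81 grip 0.0283
[[258.1946 195.5307]]
px [39. 62.] n 10621 xy [406.1 171.1] size [179.1 152.1] ang 42.9
px [457. 171.] n 4062 xy [ 566.  -185.6] size [102.9 254.2] ang 158.9
px [ 24. 182.] n 265 xy [297.2 127.4] size [ 6.9 99.2] ang 154.2
px [258. 194.] n 921 xy [452.7 -53.7] size [55.8 11.9] ang 39.6
px [192. 201.] n 821 xy [409.7 -17.8] size [54.8 18.8] ang 78.4
px [ 19. 229.] n 128 xy [244.4 109.3] size [ 6.1 70.7] ang 161.0
px [282. 236.] n 152 xy [435.5 -90.2] size [30.6 64.6] ang 143.8
px [ 74. 256.] n 964 xy [269.7  44.7] size [23.4 84.1] ang 132.8
px [438. 260.] n 1106 xy [ 524.  -264.6] size [69.  91.4] ang 128.1
px [262. 267.] n 1646 xy [ 399.6 -104. ] size [ 25.5 111.9] ang 133.9
px [390. 333.] n 170 xy [ 440.3 -286.9] size [ 8.1 74.3] ang 133.9
px [400. 350.] n 154 xy [ 425.9 -328.4] size [26.3 46.5] ang 134.3
px [504. 376.] n 177 xy [ 505.2 -667.3] size [169.7  52.1] ang 78.8
px [402. 371.] n 377 xy [ 407.5 -383.6] size [36.8 99. ] ang 124.8
[4.53,0.07,-0.1,0.063,0.024,-0.009,2.8],
```

View pics/w8.png

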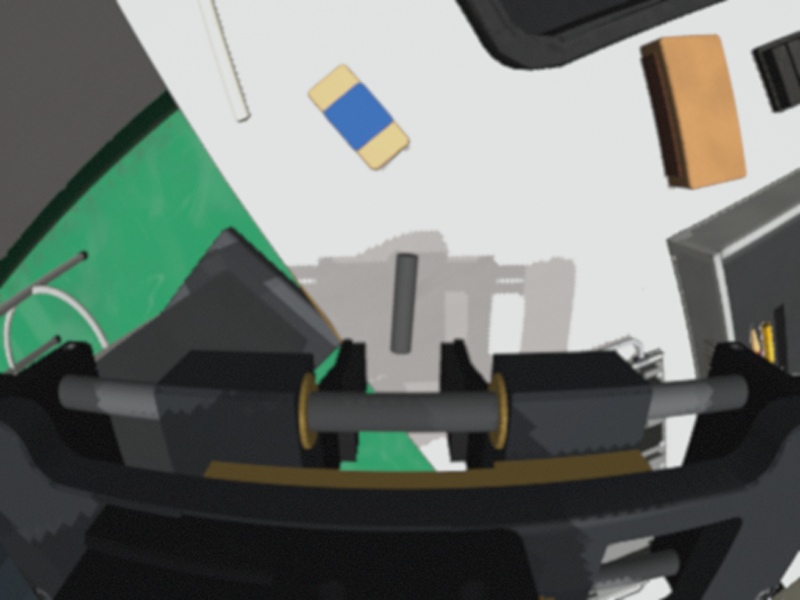

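The grey rod (view (404,303)) is at (0.4527,-0.0537), angle 39.6°, with nothing near it. Descending.

```bash
python3 - <<'E'
from h import *
plan([(.4527,-.0537,-.012,-.880,2,2.8)])
E
```

```text
[2.86,0.05,-0.11,0.035,0.012,-0.005,2.8],
[2.86,0.06,-0.07,0.035,0.012,-0.005,2.8],
```

arm_command(plan=[[2.8,0.1,-0.1,0.035,0.012,-0.005,2.8],[2.8,0.1,-0.1,0.03,0.012,-0.005,2.8],[0,0,0,0,0,0,2.8]])

```text
time: 13.75
position: [0.4583, -0.0562, -0.0098]
tool_rot: [0.303, 0.636, -0.303, 0.642]
ft_force: [0.5, 0.1, 0.9]
grip_width: 0.0283
```

```bash
python3 - <<'E'
from h import *
o=robot.get_obs();print(o['position'],yawof(o),o['grip_width'])
plan([(.4527,-.0537,-.030,-.880,2,2.8)])
E
```

```text
[ 0.4583 -0.0562 -0.0098] -0.8842206272145875 0.028270904071274673
[1.01,-0.14,-0.28,-0.002,0.004,-0.002,2.8],
[1.01,-0.14,-0.28,-0.002,0.004,-0.002,2.8],
```

arm_command(plan=[[0.2,-0.2,-0.5,0,0.004,0,2.8],[1,-0.1,0,0,0.003,0,2.8],[0.8,0,0,0,0,0,2.8]])

```text
time: 14.12
position: [0.4547, -0.0555, -0.0282]
tool_rot: [0.304, 0.636, -0.302, 0.642]
ft_force: [0.2, 0.4, 0.2]
grip_width: 0.0282
```

```bash
python3 - <<'E'
from h import *
o=robot.get_obs();print(o['position'],yawof(o),o['grip_width'],o['ft_force'])
plan([(.4527,-.0537,-.030,-.880,1,2.8)])
E
```

```text
[ 0.4547 -0.0555 -0.0282] -0.885502276364915 0.028171195068620574 [0.1757 0.3914 0.1887]
[0.17,-0.04,-0.27,-0.005,0.005,-0.006,2.8],
```

arm_command(plan=[[0.2,0,-0.3,0,0.005,0,2.8],[0,0,0,0,0,0,0],[0,0,0,0,0,0,0],[0,0,0,0,0,0,0],[0,0,0,0,0,0,0],[-2,0,0,0,0,0,0],[-3.5,0,0,0,0,0,0],[-2.5,0,0,0,0,0,0]])

```text
time: 15.12
position: [0.4508, -0.0527, 0.0499]
tool_rot: [0.305, 0.64, -0.301, 0.638]
ft_force: [-0.3, -1.0, -0.3]
grip_width: 0.0114
```

```bash
python3 - <<'E'
from h import *
o=robot.get_obs();print(o['position'],yawof(o),o['grip_width'],o['ft_force'])
plan([(.4768,-.2268,.05,-2.088,9,0)])
E
```

```text
[ 0.4508 -0.0527  0.0499] -0.8854794748695795 0.011362148409716425 [-0.3465 -0.9725 -0.3253]
[-0.01,-1,1.68,0.134,-0.001,-0,0],
[-0.01,-0.77,1.8,0.134,-0.001,-0,0],
[-0.01,-0.52,1.88,0.134,-0.001,-0,0],
[-0.01,-0.27,1.94,0.134,-0.001,-0,0],
[-0.01,-0,1.96,0.134,-0.001,-0,0],
[-0.01,0.26,1.94,0.134,-0.001,-0,0],
[-0,0.51,1.89,0.134,-0.001,-0,0],
[-0,0.76,1.8,0.134,-0.001,-0,0],
[-0,0.99,1.69,0.134,-0.001,-0,0],
```

Grey rod gripped (11.4 mm). Carrying it to lane 2.

arm_command(plan=[[0,-1,1.7,0.134,0,0,0],[0,-0.8,1.8,0.134,0,0,0],[0,-0.5,1.9,0.134,0,0,0],[0,-0.3,1.9,0.134,0,0,0],[0,0,2,0.134,0,0,0],[0,0.3,1.9,0.134,0,0,0],[0,0.5,1.9,0.134,0,0,0],[0,0.8,1.8,0.134,0,0,0],[0,1,1.7,0.1,0,0,0],[0,0,0,0,0,0,0],[0,0,0,0,0,0,0]])

```text
time: 16.5
position: [0.4742, -0.2316, 0.0523]
tool_rot: [0.614, 0.355, -0.61, 0.353]
ft_force: [0.5, -0.5, -0.5]
grip_width: 0.0113
```

```bash
python3 - <<'E'
from h import *
o=robot.get_obs();print(o['position'],yawof(o),o['grip_width'],o['ft_force'])
plan([(.4768,-.2268,.005,-2.088,2,0)])
E
```

```text
[ 0.4742 -0.2316  0.0523] -2.09276708871841 0.011328150486873191 [ 0.4722 -0.4532 -0.522 ]
[2.37,-0.01,-0.26,-0.002,-0.003,-0,0],
[2.36,-0.01,-0.26,-0.002,-0.003,-0,0],
```

arm_command(plan=[[2.4,0,-0.3,0,-0.003,0,0],[2,0,-0.2,0,-0.003,0,0],[0,0,0,0,0,0,0],[0,0,0,0,0,0,0]])

```text
time: 17.0
position: [0.4762, -0.2234, 0.0083]
tool_rot: [0.611, 0.357, -0.611, 0.356]
ft_force: [-0.8, -0.7, -0.4]
grip_width: 0.0114
```

```bash
python3 - <<'E'
from h import *
o=robot.get_obs();print(o['position'],yawof(o),o['grip_width'],o['ft_force'])
plan([(.4768,-.2268,-.0195,-2.088,2,0)])
E
```

```text
[ 0.4762 -0.2234  0.0083] -2.0858455637017714 0.011418464403157906 [-0.8318 -0.6547 -0.3744]
[1.39,0.11,0.13,0.001,-0,0,0],
[1.39,0.11,0.13,0.001,-0,0,0],
```

arm_command(plan=[[1.4,0.1,0.15,0,0,0,0],[1.2,0.1,0.1,0,0,0,0],[0.1,0,0,0,0,0,0]])

```text
time: 17.38
position: [0.4775, -0.2272, -0.0191]
tool_rot: [0.611, 0.356, -0.61, 0.357]
ft_force: [-0.8, 0.5, -1.4]
grip_width: 0.0116
```

```bash
python3 - <<'E'
from h import *
o=robot.get_obs();print(o['position'],yawof(o),o['grip_width'],o['ft_force'])
plan([(.4768,-.2268,-.0205,-2.088,1,0)])
E
```

```text
[ 0.4775 -0.2272 -0.0191] -2.0851727484610336 0.01156071249160112 [-0.774   0.5382 -1.3583]
[0.14,-0.08,-0,0.003,-0,-0.002,0],
```

arm_command(plan=[[0.1,0,0,0,0,0,0],[0,0,0,0,0,0,2.1],[0,0,0,0,0,0,2.1],[0,0,0,0,0,0,2.1],[0,0,0,0,0,0,2.1],[-1.5,0,0,0,0,0,2.1],[-3.5,0,0,0,0,0,2.1],[-4,0,0,0,0,0,4.4],[0,0,0,0,0,0,4.4]])

```text
time: 18.5
position: [0.478, -0.2278, 0.0752]
tool_rot: [0.612, 0.355, -0.61, 0.358]
ft_force: [0.7, -0.7, -0.2]
grip_width: 0.0335
```

```bash
python3 - <<'E'
from h import *
ob,p,d=shot("w9",False)
cv2.imwrite('pics/w9.png',cv2.resize(p[90:300,90:422],(800,506),interpolation=cv2.INTER_CUBIC))
blobs(p,ob,(0,60,90),(10,255,255),.018)
blobs(p,ob,(0,0,56),(180,60,110),.018)
plan([(.507,.029,.05,-.157,11,4.4)])
E
```

```text
t 18.5 [ 0.478  -0.2278  0.0752] yaw -2.085 grip 0.0335
px [311.  59.] n 568 xy [ 555.8 -321.8] size [79.4  8.7] ang 69.9
px [220.  72.] n 276 xy [ 579.9 -255.7] size [58.3  9. ] ang 69.8
px [215. 189.] n 736 xy [ 495.3 -193.5] size [11.3 57.4] ang 150.2
px [46. 20.] n 833 xy [ 739.7 -136.2] size [52.8 61.5] ang 160.4
px [246.  51.] n 29649 xy [ 602.8 -301.5] size [315.1 135.2] ang 69.0
px [498. 114.] n 222 xy [ 424.2 -500. ] size [18.8 70.9] ang 106.2
px [ 13. 183.] n 1020 xy [624.9   7.6] size [ 76.3 187.5] ang 135.4
px [275. 227.] n 10152 xy [ 416.7 -249.8] size [238.1 159. ] ang 60.7
px [394. 187.] n 255 xy [ 413.8 -341.3] size [35.2 59.7] ang 150.2
px [257. 190.] n 750 xy [ 476.1 -226.7] size [11.4 56.1] ang 150.2
px [ 76. 256.] n 1284 xy [518.1 -11.6] size [102.7 116.9] ang 128.9
px [446. 253.] n 1145 xy [ 305.9 -375.5] size [108.7  27.5] ang 60.5
px [ 24. 337.] n 4446 xy [403.3 301.1] size [129.2 435. ] ang 116.8
px [494. 354.] n 1336 xy [   7.4 -453.6] size [ 96.8 214.6] ang 147.6
px [409. 366.] n 523 xy [ 135.1 -290.3] size [86.5 29.5] ang 59.2
[0.22,-0.91,-2.16,-0.175,0,-0,4.4],
[0.22,-0.52,-2.29,-0.175,0,-0,4.4],
[0.22,-0.11,-2.34,-0.175,0,-0,4.4],
[0.22,0.3,-2.32,-0.175,0,-0,4.4],
[0.22,0.7,-2.24,-0.175,0,-0,4.4],
[0.22,1.08,-2.08,-0.175,0,-0,4.4],
[0.22,1.43,-1.86,-0.175,0,-0,4.4],
[0.22,1.73,-1.58,-0.175,0,-0,4.4],
[0.22,1.98,-1.26,-0.175,0,-0,4.4],
[0.22,2.17,-0.89,-0.175,0,-0,4.4],
[0.22,2.29,-0.5,-0.175,0,-0,4.4],
```

View pics/w9.png

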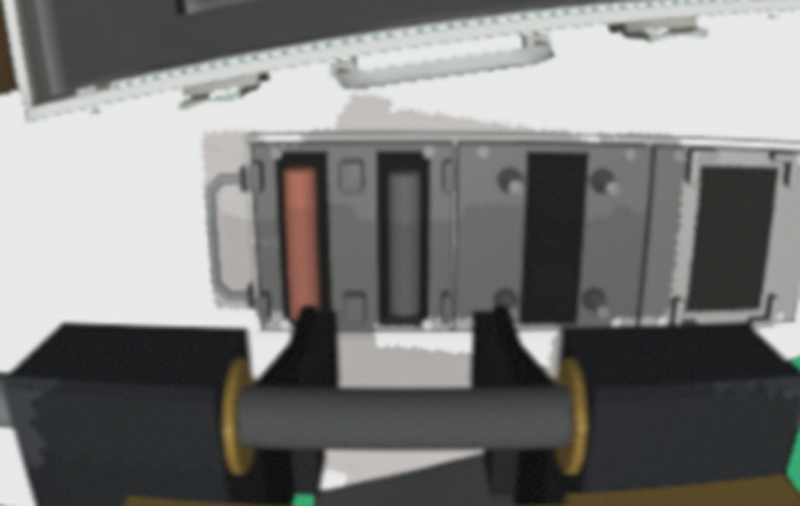

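Both rods lie in their lanes (pink (302,240), grey (403,245)), within about 1 mm of centre. Next is the square rubber.

arm_command(plan=[[0.2,-0.9,-2.2,-0.175,0,0,4.4],[0.2,-0.5,-2.3,-0.175,0,0,4.4],[0.2,-0.1,-2.3,-0.175,0,0,4.4],[0.2,0.3,-2.3,-0.175,0,0,4.4],[0.2,0.7,-2.2,-0.175,0,0,4.4],[0.2,1.1,-2.1,-0.175,0,0,4.4],[0.2,1.4,-1.9,-0.175,0,0,4.4],[0.2,1.7,-1.6,-0.175,0,0,4.4],[0.2,2,-1.3,-0.175,0,0,4.4],[0.2,2.2,-0.9,-0.175,0,0,4.4],[0.2,2.3,-0.5,-0.12,0,0,4.4],[0,0,0,0,0,0,4.4]])

```text
time: 20.05
position: [0.4899, 0.0411, 0.0425]
tool_rot: [0.057, 0.713, -0.053, 0.697]
ft_force: [0.2, -0.1, -0.5]
grip_width: 0.0438
```

```bash
python3 - <<'E'
from h import *
ob,p,d=shot("w10",False)
print("exp",proj("wrist",[.507,.029,.018],ob))
blobs(p,ob,(95,100,60),(130,255,255),.018)
m=cv2.inRange(cv2.cvtColor(p,cv2.COLOR_BGR2HSV),(12,60,90),(130,255,255)); 
# brick = cream+blue blob near expected
n,l,st,c=cv2.connectedComponentsWithStats(m); e=proj("wrist",[.507,.029,.018],ob)[0]
i=min(range(1,n),key=lambda i:np.hypot(*(c[i]-e))+(1e6 if st[i,4]<300 else 0))
w=plane("wrist",np.argwhere(l==i)[:,::-1],.018,ob)[:,:2].astype(np.float32); r=cv2.minAreaRect(w*1000); print(st[i],r)
E
```

```text
t 20.05 [0.4899 0.0411 0.0425] yaw -0.155 grip 0.0438
exp [[282.7548 213.3247]]
px [283. 213.] n 803 xy [507.3  28.9] size [24.  22.5] ang 81.8
[269 199  29  30 813] ((507.2442932128906, 28.650850296020508), (24.747594833374023, 22.478195190429688), 81.80413818359375)
```

```bash
python3 - <<'E'
from h import *
plan([(.5073,.0288,.03,-.148,1,4.4),(.5073,.0288,.0,-.148,1,4.4)])
E
```

```text
[1.21,-0.87,1.91,-0.009,-0.023,-0.004,4.4],
[3,0,0,0,-0,0,4.4],
```

arm_command(plan=[[1.2,-0.9,1.9,-0.009,-0.023,-0.004,4.4],[0.5,0,0,0,0,0,4.4],[1,0,0,0,0,0,4.4],[0,0,0,0,0,0,4.4]])

```text
time: 20.6
position: [0.5084, 0.0249, 0.0123]
tool_rot: [0.054, 0.705, -0.054, 0.705]
ft_force: [0.4, -0.3, 0.2]
grip_width: 0.0439
```

```bash
python3 - <<'E'
from h import *
ob,p,d=shot("w11",False)
blobs(p,ob,(95,100,60),(130,255,255),.018)
plan([(.5073,.0288,-.030,-.148,2,4.4)])
E
```

```text
t 20.6 [0.5084 0.0249 0.0123] yaw -0.153 grip 0.0439
px [256. 211.] n 1107 xy [507.3  28.9] size [24.4 22.9] ang 83.4
[2.13,0.18,-0.1,-0.003,0.001,0,4.4],
[2.13,0.18,-0.09,-0.003,0.001,0,4.4],
```

arm_command(plan=[[1.2,0.2,-0.1,0.01,0,0,4.4],[2,0.2,-0.1,0,0,0,4.4],[1,0,0,0,0,0,4.4],[0,0,0,0,0,0,4.4]])

```text
time: 21.15
position: [0.5074, 0.0297, -0.0311]
tool_rot: [0.058, 0.704, -0.058, 0.706]
ft_force: [0.0, -0.4, -0.1]
grip_width: 0.0443
```

```bash
python3 - <<'E'
from h import *
o=robot.get_obs();print(o['position'],yawof(o),o['ft_force'])
plan([(.5073,.0288,-.029,-.142,1,4.4)])
E
```

```text
[ 0.5074  0.0297 -0.0311] -0.16428986592348832 [ 0.0365 -0.4362 -0.0759]
[-0.21,-0.09,0.01,-0.022,0.002,0.001,4.4],
```

arm_command(plan=[[-0.2,-0.1,0,-0.02,0,0,4.4],[0,0,0,0,0,0,1.5],[0,0,0,0,0,0,1.5],[0,0,0,0,0,0,1.5],[0,0,0,0,0,0,1.5],[0,0,0,0,0,0,1.5],[-2,0,0,0,0,0,1.5],[-3.5,0,0,0,0,0,1.5],[-3,0,0,0,0,0,1.5]], grip_force=20)

```text
time: 22.28
position: [0.5056, 0.0288, 0.0571]
tool_rot: [0.05, 0.706, -0.051, 0.705]
ft_force: [0.6, -0.1, -0.2]
grip_width: 0.0237
```

```bash
python3 - <<'E'
from h import *
o=robot.get_obs();print(o['position'],yawof(o),o['grip_width'])
plan([(.4094,-.3442,.055,-2.088,12,1.5)])
E
```

```text
[0.5056 0.0288 0.0571] -0.1432542816034585 0.023668354821274353
[0.02,-3.19,-0.35,0.162,-0,0,1.5],
[0.02,-3.21,0.17,0.162,-0,0,1.5],
[0.02,-3.14,0.69,0.162,-0,0,1.5],
[0.02,-2.98,1.18,0.162,-0,0,1.5],
[0.02,-2.75,1.65,0.162,-0,0,1.5],
[0.02,-2.45,2.07,0.162,-0,0,1.5],
[0.02,-2.09,2.44,0.162,-0,0,1.5],
[0.02,-1.67,2.74,0.162,-0,0,1.5],
[0.02,-1.2,2.98,0.162,-0,0,1.5],
[0.02,-0.7,3.13,0.162,-0,0,1.5],
[0.02,-0.19,3.2,0.162,-0,0,1.5],
[0.02,0.33,3.19,0.162,-0,0,1.5],
```

The square rubber is held (23.7 mm). Carrying it to the bay.

arm_command(plan=[[0,-3.2,-0.4,0.165,0,0,1.5],[0,-3.2,0.2,0.165,0,0,1.5],[0,-3.1,0.7,0.165,0,0,1.5],[0,-3,1.2,0.165,0,0,1.5],[0,-2.8,1.7,0.165,0,0,1.5],[0,-2.5,2.1,0.165,0,0,1.5],[0,-2.1,2.4,0.165,0,0,1.5],[0,-1.7,2.7,0.165,0,0,1.5],[0,-1.2,3,0.165,0,0,1.5],[0,-0.7,3.1,0.165,0,0,1.5],[0,-0.2,3.2,0.165,0,0,1.5],[0,0.3,3,0.14,0,0,1.5]])

```text
time: 23.78
position: [0.3916, -0.3472, 0.0599]
tool_rot: [0.625, 0.332, -0.622, 0.335]
ft_force: [0.3, -0.1, -0.2]
grip_width: 0.0237
```

```bash
python3 - <<'E'
from h import *
o=robot.get_obs();print(o['position'],yawof(o),o['grip_width'],o['q'])
plan([(.4094,-.3442,.04,-2.088,2,1.5)])
E
```

```text
[ 0.3916 -0.3472  0.0599] -2.1587347778287143 0.023734762449062256 [-0.9413  0.5876  1.803   0.0049  0.7471  1.2138]
[1,0.65,-0.62,-0.035,-0.001,-0.002,1.5],
[1,0.68,-0.59,-0.035,-0.001,-0.002,1.5],
```

arm_command(plan=[[1,0.6,-0.6,-0.035,0,0,1.5],[1,0.7,-0.6,-0.035,0,0,1.5],[1.5,0,0,0,0,0,1.5],[0,0,0,0,0,0,1.5]])

```text
time: 24.28
position: [0.4096, -0.3433, 0.0222]
tool_rot: [0.612, 0.356, -0.609, 0.357]
ft_force: [0.2, 1.1, -0.2]
grip_width: 0.0243
```

```bash
python3 - <<'E'
from h import *
o=robot.get_obs();print(o['position'],yawof(o),o['grip_width'])
plan([(.4095,-.3442,.0,-2.088,2,1.5)])
E
```

```text
[ 0.4096 -0.3433  0.0222] -2.084160998204755 0.024318215490718262
[1.11,0.02,0.04,0.002,-0.001,-0.002,1.5],
[1.11,0.02,0.04,0.002,-0.001,-0.002,1.5],
```

arm_command(plan=[[1.2,0,0,0,0,0,1.5],[1.2,0,0,0,0,0,1.5],[0,0,0,0,0,0,1.5]])

```text
time: 24.65
position: [0.4096, -0.3419, -0.0038]
tool_rot: [0.611, 0.357, -0.609, 0.357]
ft_force: [0.4, -0.5, -0.4]
grip_width: 0.0236
```

```bash
python3 - <<'E'
from h import *
ob,p,d=shot("w12",False)
blobs(p,ob,(95,100,60),(130,255,255),ob["position"][2]+.0295+.018)
cv2.imwrite('pics/w12.png',cv2.resize(p[90:300,90:422],(800,506),interpolation=cv2.INTER_CUBIC))
plan([(.4095,-.3442,-.0195,-2.088,2,1.5)])
E
```

```text
t 24.65 [ 0.4096 -0.3419 -0.0038] yaw -2.082 grip 0.0236
px [258. 236.] n 1267 xy [ 412.7 -343.8] size [24.2 17.9] ang 61.4
[0.81,0.03,0.1,0.003,-0.001,-0.001,1.5],
[0.81,0.03,0.1,0.003,-0.001,-0.001,1.5],
```

View pics/w12.png

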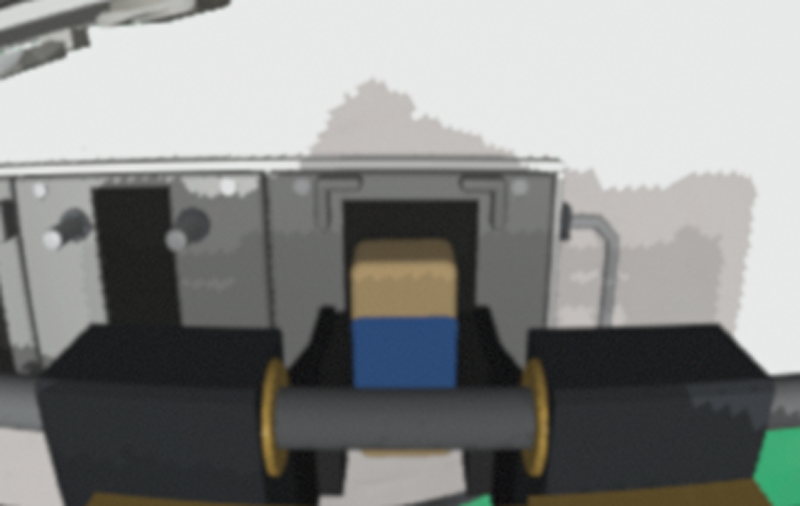

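The square rubber is held straight over the bay's strip (its band at (405,352)), aligned with the guides. Lower and release.

arm_command(plan=[[0.8,0,0.15,0,0,0,1.5],[0.6,0,0.1,0,0,0,1.5],[0.2,0,0,0,0,0,1.5],[0,0,0,0,0,0,1.5]])

```text
time: 25.2
position: [0.4094, -0.3458, -0.0177]
tool_rot: [0.612, 0.356, -0.609, 0.359]
ft_force: [-0.3, -0.1, 0.5]
grip_width: 0.0235
```

```bash
python3 - <<'E'
from h import *
o=robot.get_obs();print(o['position'],yawof(o),o['grip_width'],o['ft_force'])
plan([(.4095,-.3442,-.0202,-2.088,1,1.5)])
E
```

```text
[ 0.4094 -0.3458 -0.0177] -2.08242135529309 0.023549114593792057 [-0.3106 -0.1334  0.5118]
[0.25,-0.07,-0.15,0.006,-0.001,-0.006,1.5],
```

arm_command(plan=[[0.2,-0.1,-0.15,0,0,0,1.5],[0.1,0,0,0,0,0,1.5],[0,0,0,0,0,0,3.8],[0,0,0,0,0,0,3.8],[0,0,0,0,0,0,3.8],[0,0,0,0,0,0,3.8],[-1.5,0,0,0,0,0,3.8],[-3.5,0,0,0,0,0,3.8],[-4,0,0,0,0,0,3.8],[0,0,0,0,0,0,3.8]])

```text
time: 26.45
position: [0.4089, -0.3456, 0.0755]
tool_rot: [0.611, 0.354, -0.609, 0.36]
ft_force: [-0.3, -1.1, 0.0]
grip_width: 0.0377
```

```bash
python3 - <<'E'
from h import *
ob,p,d=shot("w13",False)
blobs(p,ob,(95,100,60),(130,255,255),.027)
plan([(.509,.195,.07,-.61,14,3.2)])
E
```

```text
t 26.45 [ 0.4089 -0.3456  0.0755] yaw -2.082 grip 0.0377
px [257. 193.] n 779 xy [ 408.5 -345.5] size [25.2 23.4] ang 60.7
[0.02,-1.26,-3.71,-0.105,0,-0,3.2],
[0.02,-0.86,-3.83,-0.105,0,-0,3.2],
[0.02,-0.45,-3.89,-0.105,0,-0,3.2],
[0.03,-0.04,-3.92,-0.105,0,-0,3.2],
[0.03,0.37,-3.9,-0.105,0,-0,3.2],
[0.03,0.78,-3.84,-0.105,0,-0,3.2],
[0.03,1.18,-3.74,-0.105,0,-0,3.2],
[0.03,1.56,-3.6,-0.105,0,-0,3.2],
[0.03,1.93,-3.41,-0.105,0,-0,3.2],
[0.03,2.28,-3.19,-0.105,0,-0,3.2],
[0.03,2.6,-2.93,-0.105,0,-0,3.2],
[0.03,2.89,-2.64,-0.105,0,-0,3.2],
[0.03,3.16,-2.33,-0.105,0,-0,3.2],
[0.03,3.38,-1.98,-0.105,0,-0,3.2],
```

Square rubber lies at (0.4085,-0.3455), 1.6 mm off centre. Now the chuck.

arm_command(plan=[[0,-1.3,-3.7,-0.105,0,0,3.2],[0,-0.9,-3.8,-0.105,0,0,3.2],[0,-0.5,-3.9,-0.105,0,0,3.2],[0,0,-3.9,-0.105,0,0,3.2],[0,0.4,-3.9,-0.105,0,0,3.2],[0,0.8,-3.8,-0.105,0,0,3.2],[0,1.2,-3.7,-0.105,0,0,3.2],[0,1.6,-3.6,-0.105,0,0,3.2],[0,1.9,-3.4,-0.105,0,0,3.2],[0,2.3,-3.2,-0.105,0,0,3.2],[0,2.6,-2.9,-0.105,0,0,3.2],[0,2.9,-2.6,-0.105,0,0,3.2]])

```text
time: 28.0
position: [0.4816, 0.1315, 0.0648]
tool_rot: [0.27, 0.658, -0.272, 0.648]
ft_force: [1.1, 0.3, -0.1]
grip_width: 0.0322
```

```bash
python3 - <<'E'
from h import *
ob,p,d=shot("w14",False)
blobs(p,ob,(165,80,80),(180,255,255),.010)
plan([(.508,.199,.05,-.61,3,3.2)])
E
```

```text
t 28.0 [0.4816 0.1315 0.0648] yaw -0.788 grip 0.0322
px [224. 112.] n 422 xy [507.4 198.8] size [42.5 10. ] ang 53.7
[0.5,2.11,-0.88,-0.058,-0.004,0.001,3.2],
[0.5,2.15,-0.76,-0.058,-0.004,0.001,3.2],
[0.5,2.19,-0.64,-0.058,-0.004,0.001,3.2],
```

arm_command(plan=[[0.5,2.1,-0.9,-0.06,0,0,3.2],[0.5,2.2,-0.8,-0.06,0,0,3.2],[0.5,2.2,-0.6,-0.06,0,0,3.2],[0,0,0,0,0,0,3.2]])

```text
time: 28.55
position: [0.5044, 0.2022, 0.0457]
tool_rot: [0.206, 0.684, -0.208, 0.668]
ft_force: [0.1, -0.3, 0.0]
grip_width: 0.0323
```

```bash
python3 - <<'E'
from h import *
ob,p,d=shot("w15",False)
cv2.imwrite('pics/w15.png',cv2.resize(p[90:300,90:422],(800,506),interpolation=cv2.INTER_CUBIC))
blobs(p,ob,(165,80,50),(180,255,255),.010)
blobs(p,ob,(0,80,50),(8,255,255),.010)
plan([(.508,.199,.03,-.61,2,3.2)])
E
```

```text
t 28.55 [0.5044 0.2022 0.0457] yaw -0.595 grip 0.0323
px [267. 164.] n 122 xy [525.  221.6] size [ 6.5 11.2] ang 146.2
px [268. 198.] n 536 xy [508.  194.7] size [43.8 11.4] ang 56.1
[0.78,0.03,0.27,0.007,-0.01,0.005,3.2],
[0.79,0.03,0.26,0.007,-0.01,0.005,3.2],
```

View pics/w15.png

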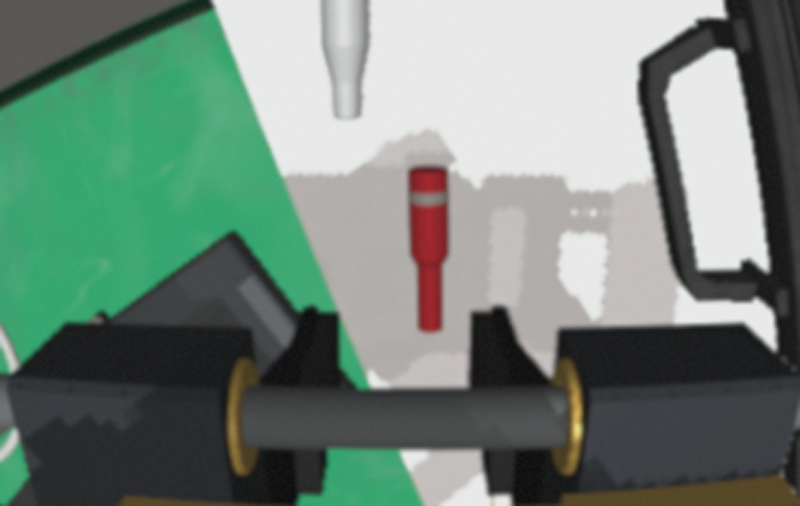

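The chuck's barrel end is at the top (428,165) and its nose at (430,330), and the probe's tip (347,115) is well clear. The two red blobs give 57 mm end to end, with the centre near (0.511,0.200) at about 56°. I'll pinch 5 mm towards the barrel.

```bash
python3 - <<'E'
from h import *
plan([(.5141,.2045,-.005,-.593,2,3)])
E
```

```text
[2.53,0.45,0.4,-0.002,-0.01,0.005,3],
[2.53,0.43,0.37,-0.002,-0.01,0.005,3],
```

arm_command(plan=[[2,0.5,0.4,0,-0.01,0.005,3],[2,0.4,0.4,0,-0.01,0.005,3],[0.5,0,0,0,0,0,3],[0,0,0,0,0,0,3]])

```text
time: 29.1
position: [0.512, 0.2009, -0.0008]
tool_rot: [0.208, 0.677, -0.21, 0.674]
ft_force: [0.4, -0.0, 0.6]
grip_width: 0.0301
```

```bash
python3 - <<'E'
from h import *
ob,p,d=shot("w16",False)
blobs(p,ob,(165,80,50),(180,255,255),.010,60)
blobs(p,ob,(0,80,50),(8,255,255),.010,60)
plan([(.5141,.2045,-.029,-.593,2,3)])
E
```

```text
t 29.1 [ 0.512   0.2009 -0.0008] yaw -0.601 grip 0.0301
px [257. 183.] n 214 xy [525.3 221.9] size [ 8.1 11.7] ang 145.6
px [259. 221.] n 734 xy [509.3 197.1] size [40.1 11.9] ang 56.1
[1.42,0.21,-0.02,-0.004,-0.001,0.002,3],
[1.42,0.2,-0.02,-0.004,-0.001,0.002,3],
```

arm_command(plan=[[1.4,0.2,0,0,0,0,3],[1.4,0.2,0,0,0,0,3],[0.2,0,0,0,0,0,3],[0,0,0,0,0,0,3]])

```text
time: 29.65
position: [0.5151, 0.2043, -0.0316]
tool_rot: [0.209, 0.676, -0.21, 0.675]
ft_force: [-0.3, 0.2, -0.4]
grip_width: 0.0301
```

```bash
python3 - <<'E'
from h import *
o=robot.get_obs();print(o['position'],yawof(o),o['grip_width'],o['ft_force'])
plan([(.5141,.2045,-.029,-.593,1,3)])
E
```

```text
[ 0.5151  0.2043 -0.0316] -0.6017786590782372 0.030081934259515778 [-0.3357  0.1868 -0.3515]
[-0.26,-0.04,-0.1,-0.009,-0.002,0.002,3],
```

arm_command(plan=[[-0.2,0,-0.1,0,0,0,3],[0,0,0,0,0,0,0.4],[0,0,0,0,0,0,0.4],[0,0,0,0,0,0,0.4],[0,0,0,0,0,0,0.4],[-2,0,0,0,0,0,0.4],[-3.5,0,0,0,0,0,0.4],[-3.5,0,0,0,0,0,0.4],[0,0,0,0,0,0,0.4]], grip_force=20)

```text
time: 30.78
position: [0.5144, 0.2049, 0.0629]
tool_rot: [0.209, 0.676, -0.21, 0.674]
ft_force: [-0.6, 0.1, -1.2]
grip_width: 0.0137
```

```bash
python3 - <<'E'
from h import *
ob,p,d=shot("w17",False); z=ob["position"][2]+.0295+.010
blobs(p,ob,(165,80,50),(180,255,255),z,60)
blobs(p,ob,(0,80,50),(8,255,255),z,60)
plan([(.4521,-.2795,.065,-2.088,12,.4)])
E
```

```text
t 30.775 [0.5144 0.2049 0.0629] yaw -0.602 grip 0.0137
px [258. 205.] n 308 xy [525.3 221.7] size [ 9.5 11.8] ang 145.5
px [258. 235.] n 684 xy [514.5 206.3] size [20.7 13.6] ang 56.3
px [258. 280.] n 90 xy [496.7 179.7] size [7.7 6.2] ang 55.1
[-0.02,-3.61,1.87,0.124,0,0.001,0.4],
[-0.02,-3.35,2.3,0.124,0,0.001,0.4],
[-0.02,-3.05,2.69,0.124,0,0.001,0.4],
[-0.02,-2.69,3.05,0.124,0,0.001,0.4],
[-0.03,-2.29,3.36,0.124,0,0.001,0.4],
[-0.03,-1.86,3.62,0.124,0,0.001,0.4],
[-0.03,-1.4,3.82,0.124,0,0.001,0.4],
[-0.03,-0.92,3.96,0.124,0,0.001,0.4],
[-0.03,-0.42,4.04,0.124,0,0.001,0.4],
[-0.03,0.08,4.07,0.124,0,0.001,0.4],
[-0.03,0.59,4.02,0.124,0,0.001,0.4],
[-0.03,1.08,3.92,0.124,0,0.001,0.4],
```

Chuck gripped (13.7 mm) and hanging level; its grip offset measures 4.9 mm as planned. Carrying it to the cradle.

arm_command(plan=[[0,-3.6,1.9,0.125,0,0,0.4],[0,-3.4,2.3,0.125,0,0,0.4],[0,-3.1,2.7,0.125,0,0,0.4],[0,-2.7,3.1,0.125,0,0,0.4],[0,-2.3,3.4,0.125,0,0,0.4],[0,-1.9,3.6,0.125,0,0,0.4],[0,-1.4,3.8,0.125,0,0,0.4],[0,-0.9,4,0.125,0,0,0.4],[0,-0.4,4,0.125,0,0,0.4],[0,0.1,4.1,0.125,0,0,0.4],[0,0.6,4,0.125,0,0,0.4],[0,1.1,3.7,0.1,0,0,0.4]])

```text
time: 32.33
position: [0.4278, -0.2855, 0.0468]
tool_rot: [-0.609, -0.354, 0.625, -0.336]
ft_force: [0.1, -0.2, -0.2]
grip_width: 0.0131
```

```bash
python3 - <<'E'
from h import *
o=robot.get_obs();print(o['position'],yawof(o),o['grip_width'])
plan([(.4521,-.2795,.065,-2.088,2,.4)])
E
```

```text
[ 0.4278 -0.2855  0.0468] -2.1208456585327955 0.013114311473106887
[-0.95,0.85,-0.88,-0.016,0.004,0.017,0.4],
[-0.93,0.88,-0.87,-0.016,0.004,0.017,0.4],
```

arm_command(plan=[[0,0.9,-0.9,-0.016,0.004,0.017,0.4],[0,0.9,-0.9,-0.016,0.004,0.017,0.4],[1,0,0,0,0,0,0.4],[0,0,0,0,0,0,0.4]])

```text
time: 32.83
position: [0.4514, -0.2775, 0.032]
tool_rot: [0.611, 0.357, -0.611, 0.354]
ft_force: [-0.6, 0.3, 0.2]
grip_width: 0.0135
```

```bash
python3 - <<'E'
from h import *
o=robot.get_obs();print(o['position'],yawof(o),o['grip_width'])
plan([(.4521,-.2795,.01,-2.088,2,.4)])
E
```

```text
[ 0.4514 -0.2775  0.032 ] -2.0881042207852714 0.013495361117254197
[1.1,0.09,0.07,-0,-0.001,0.002,0.4],
[1.1,0.08,0.07,-0,-0.001,0.002,0.4],
```

arm_command(plan=[[1.2,0.1,0.1,0,0,0,0.4],[1.2,0.1,0,0,0,0,0.4],[0,0,0,0,0,0,0.4],[0,0,0,0,0,0,0.4]])

```text
time: 33.33
position: [0.4523, -0.2778, 0.0057]
tool_rot: [-0.611, -0.359, 0.611, -0.354]
ft_force: [1.1, 0.1, 0.2]
grip_width: 0.0139
```

```bash
python3 - <<'E'
from h import *
ob,p,d=shot("w18",False)
cv2.imwrite('pics/w18.png',cv2.resize(p[90:300,90:422],(800,506),interpolation=cv2.INTER_CUBIC))
plan([(.4521,-.2795,-.0195,-2.088,2,.4)])
E
```

```text
t 33.325 [ 0.4523 -0.2778  0.0057] yaw -2.086 grip 0.0139
[1.27,0.04,0.08,0.001,-0.002,0.003,0.4],
[1.27,0.04,0.08,0.001,-0.002,0.003,0.4],
```

View pics/w18.png

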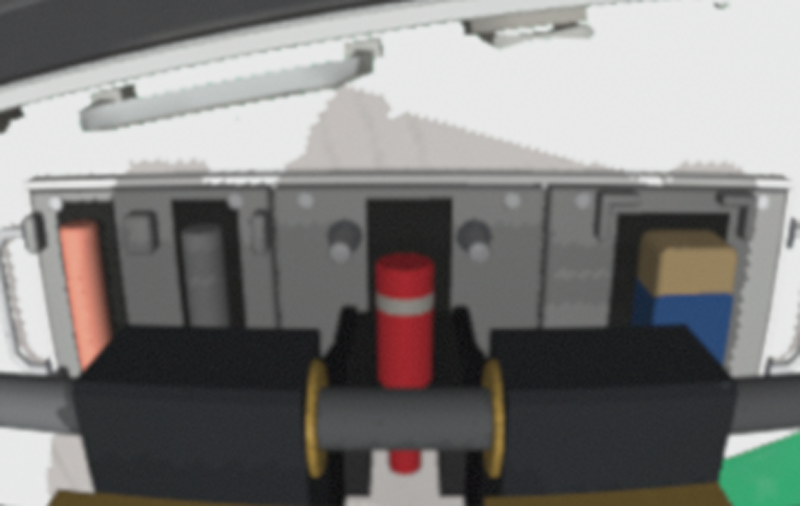

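The chuck is centred over the cradle strip between the far pins (340,245) and (478,245). The other three pieces lie undisturbed. Lowering.

arm_command(plan=[[1.2,0,0.1,0,0,0,0.4],[1.1,0,0.1,0,0,0,0.4],[0.1,0,0,0,0,0,0.4],[0,0,0,0,0,0,0.4]])

```text
time: 33.88
position: [0.4515, -0.2802, -0.0188]
tool_rot: [-0.611, -0.358, 0.611, -0.354]
ft_force: [0.6, 1.8, 5.2]
grip_width: 0.0136
```

```bash
python3 - <<'E'
from h import *
o=robot.get_obs();print(o['position'],yawof(o),o['grip_width'],o['ft_force'])
plan([(.4521,-.2795,-.0205,-2.088,1,.4)])
E
```

```text
[ 0.4515 -0.2802 -0.0188] -2.0865899567304576 0.01355178975029829 [0.5536 1.7747 5.186 ]
[0.17,0.02,-0.09,0.001,-0.003,0.005,0.4],
```

Seated: 5 N upward. Release and lift.

arm_command(plan=[[0,0,-0.1,0,0,0,2.4],[0,0,0,0,0,0,2.4],[0,0,0,0,0,0,2.4],[0,0,0,0,0,0,2.4],[-1.5,0,0,0,0,0,2.4],[-3.5,0,0,0,0,0,2.4],[-4.5,0,0,0,0,0,2.4],[-4,0,0,0,0,0,2.4],[0,-2,0,0,0,0,2.4],[0,0,0,0,0,0,2.4]])

```text
time: 35.12
position: [0.4355, -0.2706, 0.125]
tool_rot: [0.611, 0.356, -0.611, 0.356]
ft_force: [-0.3, 0.6, 0.7]
grip_width: 0.024
```

```bash
python3 - <<'E'
from h import *
ob,p,d=shot("w19",False)
cv2.imwrite('pics/w19.png',cv2.resize(p[60:260,90:422],(800,482),interpolation=cv2.INTER_CUBIC))
print("pink");blobs(p,ob,(0,60,90),(10,255,255),.018,200)
print("red");blobs(p,ob,(165,80,50),(180,255,255),.020,60)
print("blue");blobs(p,ob,(95,100,60),(130,255,255),.027,200)
t,_=optics.camera("top"); t0=cv2.imread("pics/top0.png")
for nm,b in(("probe",(115,160,170,200)),("cork",(255,125,300,165)),("stick",(183,180,220,212))):
    x0,y0,x1,y1=b; print(nm,"max diff",cv2.absdiff(cv2.GaussianBlur(t,(3,3),0)[y0:y1,x0:x1],cv2.GaussianBlur(t0,(3,3),0)[y0:y1,x0:x1]).max())
E
```

```text
t 35.125 [ 0.4355 -0.2706  0.125 ] yaw -2.087 grip 0.024
pink
px [226.  53.] n 609 xy [ 569.4 -291.3] size [137.    8.4] ang 70.0
px [168. 162.] n 626 xy [ 495.7 -193.9] size [13.  60.6] ang 150.2
red
px [179.  61.] n 258 xy [ 580.6 -260.8] size [64.5  7.3] ang 69.1
px [258. 139.] n 89 xy [ 469.8 -290.5] size [14.2  7.2] ang 60.4
px [258. 167.] n 453 xy [ 441.3 -274.4] size [14.4 43.8] ang 150.7
blue
px [333. 164.] n 522 xy [ 409.7 -345.2] size [25.8 22.3] ang 61.5
probe max diff 133
cork max diff 2
stick max diff 9
```

View pics/w19.png

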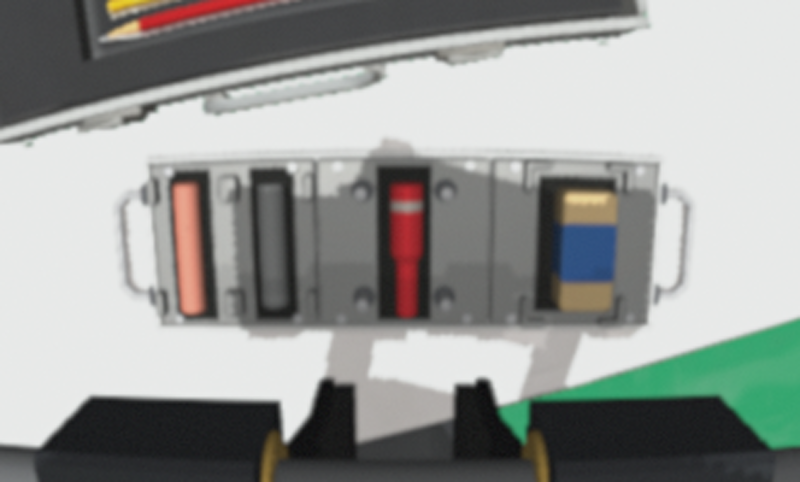

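All four lie centred and straight between their teeth, pins and guides (pink (190,248), grey (272,245), chuck (407,250), square rubber (585,250)). The probe box overlapped the chuck's old place, so I'll check the probe on its own, then hand in.

```bash
python3 - <<'E'
from h import *
from rig import workorder
t,_=optics.camera("top"); t0=cv2.imread("pics/top0.png")
ok=True
for nm,(x0,y0,x1,y1) in dict(probe=(120,160,158,196),cork=(255,125,300,165),stick=(184,182,222,212)).items():
    dd=cv2.absdiff(t,t0)[y0:y1,x0:x1].max(); print(nm,dd); ok&=dd<40
print(robot.get_obs()["time"])
if ok: print(workorder.hand_in())
E
```

```text
probe 4
cork 6
stick 5
35.275
the job is handed in; nothing more can be done
None
```

I placed all four pieces in the caddy and handed the job in at 35.3 s of the 88 s allowed. The hand-in reports no verdict.

| Piece | Place | Offset from its centre in my last checks |
|---|---|---|
| Pink rod (a) | Outer lane of the twin rest | about 1 mm, in line to 1° |
| Grey rod (b) | Inner lane of the twin rest | about 1 mm, in line to 1°; last measured just after placing, then only seen in place in the final picture |
| Chuck | Cradle, between the four pins | about 1 mm, in line to 1° |
| Square rubber | Bay, between the corner guides | 1–2 mm, in line to 2° |

- **Look-alikes:** the top view showed no change at the stick, the probe or the cork block. A first probe check read a large difference, probably because the box overlapped the chuck's old place; a narrower box read 4 of 255.
- **Flatness and rest:** I judged these by eye from the final picture and did not measure them.
- **What disagreed:** the stated tool point did not match the fingers. The real tips sit about 33.5 mm behind it, so my first two closes on the pink rod shut above it without touching it. I measured the offset from the wrist depth image and worked with it from then on. The highest force I saw was about 5 N, when seating the chuck.

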